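# Lay out a sample frame for fitting its hanger

### The arm

A 7-joint arm with a two-finger parallel gripper is mounted at the origin on the work surface. World frame = base frame: x ahead of the robot, y to its left, z up, the work surface at z = 0. Lengths are in mm, angles in rad, forces in N, time in s.
With the tool pointing down it reaches from about 425 to 1025 mm from the base axis. Payload 9.4 kg.
Tool frame: the origin (TCP) lies at the very end of the fingers, on their centre line; the grasp point (between the pads) lies 19 mm behind it; x points along the fingers, y is the direction in which the jaws open and shut, and the axes are right-handed (so a half turn about x gives the same grasp; the last joint's range is limited). The gripper opens to 85 mm and grips with 20 to 120 N. Pads are 22 mm wide; open, the fingers measure 114 mm over their backs; the gripper's body (76 mm by 85 mm) begins 54 mm behind the grasp point. The pads swing forward as they close: fully open they stand 13 mm farther back than shut.
Start: joints at [-1.393, 0.599, -0.003, 1.599, 0.002, 0.943, -0.08], TCP at [182.742, 701.591, 231.275] pointing down, gripper open.
Joint ranges: [-2.57, 2.57], [-0.35, 1.97], [-1.29, 1.29], [0.11, 2.56], [-1.05, 4.19], [0.11, 1.86], [-2.63, 2.63]. Speed limits (rad/s): [2.22, 2.22, 3.01, 3.01, 3.14, 3.14, 3.14].

### API

Orientations are given as a unit quaternion [w, x, y, z].
In Python, from bench import * gives the robot as it stands.
- The arm moves only by the tool carry_out, never from a script. Its argument "motion" is a list of rows, each a list of 3 entries, a list of its own where there are three numbers: the shift along the world's x, y, z in units of 25 mm (1.0 is 25 mm), then the turn, a rotation vector about the world's x, y, z in units of 5 degrees (1.0 is 5 degrees), then the finger opening in mm, from 0 to 85.4. A call has 1 to 20 rows; each row shifts and turns the commanded pose from where the row before left it; what a row does not reach is not made up. A row lasts 1/10 s, in which the tool goes at most 50 mm and 8.59 degrees, less where a joint would pass 70% of its speed; a pose out of reach is approached as far as the arm can. A call is refused whole if a number of a shift passes 1 or a number of a turn 1, either way. A call with a gripper value outside its range is refused whole. The fingers move at their own pace and stop on an object; "grip_force" is the grip in N (left out, the last holds). Time passes only in rows, so rows that do not move let the fingers close. It gives the time, the measured TCP pose, the force and the opening at its end, in the units of the state.
- get_state(): the state, without advancing time (a new reading comes with each control period).
- camera(name): name is "side" or "top"; returns a dict with "img" (480x640x3 uint8, blue, green, red), "fx", "fy", "cx", "cy" (pixels), "k1" (the pictures are not rectified: a ray, as slopes to the right and down, at radius r is drawn at 1 + k1 r^2 times it, then the intrinsics apply), "pose" (4x4, takes a point from camera to world coordinates). Camera axes: x right, y up, looking along -z (the intrinsics and any distortion apply to the point x, -y, -z); pixel columns grow to the right and rows downward; lengths in mm; the calibration is good to about 2 mm. A picture is of the moment at which its call begins. There is no depth.
- finish_job(): hands the job in, once; it reports no verdict.
The state is a dict: "t": time; "q": joint angles; "joint_vel": joint speeds; "tau": joint torques, N m; "eef_pos": TCP position; "orientation": TCP orientation; "wrist_force": force on the tool from outside, world axes, zero at the start; "ft_torque": the same for the moment, N m; "finger_gap": opening from 0.0 (shut) to 1.0 (fully open).
Only numpy, scipy, OpenCV 4.12 (cv2) and the standard library are available. Lean on these libraries where they do the work, as an engineer would, in place of code of your own. Each camera call takes 0.05 s, during which the arm holds its last target.

### The job

Set the black sample frame up for fitting its hanger, with left, right and rear as seen from the robot: in the middle of the grey felt mat lay the two cork-topped battens front to back and rest the frame level on them, square with the mat, one batten centred under each short side, setting the frame down gently and not dropping it. Then lay the brass hanging ring flat on top, its plate in the middle of the frame's rear long side and its loop pointing straight out to the rear, and lay the pin punch on the mat to the right of the frame, parallel to and half-way along its short side, about 40 mm clear of it, with its thin tip to the rear. Leave the offset screwdriver, the dowel and the tin where they are.

Things in the scene. Friction and masses are not known exactly. Their poses are not given: they have to be found in the camera images.
- mat: Grey felt mat fixed on the bench, 170 (x) by 310 (y) mm, 4 mm thick; origin at the centre of its underside on the bench (z = 0, its top 4 mm higher). x points to the mat's rear (away from the robot), y to its left; it may be turned by up to about 10 degrees. It may lie in the middle, left or right of the bench.
- batten_a_c (a point): First of two identical wooden battens with a cork top, 130 long (its x) by 34 wide (its y) by 22 mm high; the point is its centre, 11 mm above its underside. It starts on a white board 2 mm thick lying on the bench, beside the other batten and the brass ring. About 70 g.
- batten_b_c (a point): The second batten, the same as the first; the point is its centre, 11 mm above its underside.
- frame_c (a point): Black lacquered picture frame, face down flat on the bench, 120 (its x) by 160 (its y) by 18 mm high, sides 30 mm wide round an open 60 by 100 mm hole. Point: centre of the hole, 9 mm above the underside. Long sides run along y, centre lines 45 mm either way in x; short sides along x, centre lines 65 mm either way in y. Same either way round. 130 g; pick up by the middle of a long side.
- ring_c (a point): Brass hanging ring: flat plate 28 (its x) by 16 (its y) by 6 mm high with a fixed wire loop 27 mm across at one end. Site: centre of the plate, 3 mm above its underside; x points to the loop, whose far side is 39 mm away. It balances about 5 mm from the point towards the loop. Starts on the white board with the battens, loop roughly to the rear. 20 g.
- punch_c (a point): Chrome pin punch lying flat, 130 mm long along its x, which points to its thin tip. Site: half-way along, 5 mm above its underside. From 65 mm behind the point to 21 mm ahead it is a 10 by 10 mm bar with rounded edges, then a thin pin. Starts lengthwise (left to right) on top of the magnetic strip at the bench's back, 20 mm above the bench; no magnetic pull is felt. 60 g.
- offset_driver_c (a point): Steel offset screwdriver, a Z-shaped round bar 112 mm long, 8 mm thick with both ends bent sideways, lying on the same magnetic strip as the punch; the point is its centre. A bystander: leave it.
- dowel_c (a point): Round walnut sanding dowel with a tan abrasive sleeve, 25 mm thick and 120 mm long (its x), lying loose behind the work on a narrow flat so that it does not roll; the point is its centre. A bystander: leave it.
- wax_tin_c (a point): Closed round metal wax tin, 71 mm across and 28 mm high, standing loose behind the work; the point is its centre. A bystander: leave it.
Not all that is in view belongs to the job. Of the things shaped like the part that bears ring_c, the brass one is meant.

How it is judged (in metres and radians):
At the end, for the whole second after the job is handed in: Frame level on both battens, within 15 mm of mat centre, 8 deg; battens under its short sides within 15 mm, 10 deg; ring plate on mid rear side within 10 mm across, 12 along, loop rearward 14 deg; punch on mat right of frame, 25-70 mm off, within 25 mm of mid-side, 11 deg, point rear; all at rest (horizontal distance between frame_c and mat below 0.015 m and angle between the y axis of frame_c and the y axis of mat, either way round below 0.15 rad and angle between frame_c's own z axis and vertical below 0.05 rad and height (world z) of frame_c between 0.031 and 0.039 m and ((y of batten_a_c in the frame of frame_c between 0.05 and 0.08 m and x of batten_a_c in the frame of frame_c between -0.015 and 0.015 m and y of batten_b_c in the frame of frame_c between -0.08 and -0.05 m and x of batten_b_c in the frame of frame_c between -0.015 and 0.015 m) or (y of batten_a_c in the frame of frame_c between -0.08 and -0.05 m and x of batten_a_c in the frame of frame_c between -0.015 and 0.015 m and y of batten_b_c in the frame of frame_c between 0.05 and 0.08 m and x of batten_b_c in the frame of frame_c between -0.015 and 0.015 m)) and angle between the x axis of each of batten_a_c, batten_b_c and the x axis of frame_c, either way round below 0.17 rad and height (world z) of each of batten_a_c, batten_b_c below 0.019 m and angle between each of batten_a_c, batten_b_c's own z axis and vertical below 0.08 rad and (x of ring_c in the frame of frame_c between 0.035 and 0.055 m or x of ring_c in the frame of frame_c between -0.055 and -0.035 m) and y of ring_c in the frame of frame_c between -0.012 and 0.012 m and x of ring_c in the frame of mat above 0 m and x of frame_c in the frame of ring_c below -0.02 m and angle between the x axis of ring_c and the x axis of frame_c, either way round below 0.25 rad and angle between ring_c's own z axis and vertical below 0.12 rad and height (world z) of ring_c between 0.042 and 0.052 m and (y of punch_c in the frame of frame_c between 0.105 and 0.15 m or y of punch_c in the frame of frame_c between -0.15 and -0.105 m) and x of punch_c in the frame of frame_c between -0.025 and 0.025 m and y of punch_c in the frame of mat below 0 m and y of frame_c in the frame of punch_c above 0.05 m and angle between the x axis of punch_c and the x axis of frame_c, either way round below 0.2 rad and height (world z) of punch_c below 0.014 m and linear speed of each of batten_a, batten_b, frame, ring, punch below 0.02 m/s); the robot touches nothing.
It fails at once if a bystander (offset screwdriver, dowel or tin) is moved by more than 20 mm (distance of any of offset_driver_c, dowel_c, wax_tin_c from where it was at the start of the episode above 0.02 m).
It fails at once if the frame is dropped (moves faster than 0.5 m/s with no finger on it) (linear speed of frame above 0.5 m/s and contact force between frame and the fingers below 0.01 N).
It also fails if it takes over 131 s, if anything falls off the work surface, if the arm or the gripper's body presses on something with over 40 N, if the wrist force passes 120 N, or if a joint passes its speed limit or range.

## Working session

There is one attempt and no reset: what is moved stays moved. The work goes in short steps, Python scripts to look and compute and a tool call to move; the robot and the scene stay as the last step left them, time stands still between calls to the robot, and variables do not carry over. Pictures are saved under pics/ and viewed, and the job is handed in when it is done.

Besides the shell and the picture viewer there is one more tool, called after ">>>" by a JSON object that holds its "name" and its "arguments", one argument or row to a line. carry_out: Moves the arm, as the interface text tells. Its arguments: {"type":"object","properties":{"motion":{"type":"array","items":{"type":"array"}},"grip_force":{"type":"number"}},"required":["motion"]}

```bash
mkdir -p pics; ls
python3 - <<'E'
from bench import *
import cv2
s=get_state();print(s)
for n in("side","top"):
    c=camera(n);cv2.imwrite(f"pics/{n}0.png",c["img"]);print(n,c["fx"],c["fy"],c["cx"],c["cy"],c["k1"],c["pose"])
E
```

```text
pics
{'t': 0.0, 'q': array([-1.39268116,  0.6001291 , -0.00260399,  1.60019252,  0.00179529,
        0.94290877, -0.07980691]), 'joint_vel': array([ 3.46419384e-04,  1.72674715e-03,  6.35758569e-05,  1.02461538e-04,
       -6.86311510e-04,  3.43838719e-04,  2.74975731e-03]), 'tau': array([-6.34321259e-05, -7.76454806e+01,  1.56505991e+00, -2.58019245e+01,
        1.23883595e-02,  8.67766386e-03, -9.30060338e-06]), 'eef_pos': array([182.59996864, 701.0975847 , 230.39085047]), 'orientation': array([ 0.70134528,  0.08923525,  0.70141399, -0.09038966]), 'wrist_force': array([-0.07881027, -1.49812497, -0.5857406 ]), 'ft_torque': array([0.04687041, 0.00738435, 0.03831009]), 'finger_gap': 0.9976181489573142}
side 563.2063096991358 563.2063096991358 322.73956756359706 235.7356023254302 -0.07536532822107439 [[-8.67966171e-01  2.62485131e-01 -4.21587810e-01 -2.29686039e+01]
 [-4.96406730e-01 -4.33485473e-01  7.52110832e-01  9.51509119e+02]
 [ 1.46657191e-02  8.62085785e-01  5.06550112e-01  6.97723972e+02]
 [ 0.00000000e+00  0.00000000e+00  0.00000000e+00  1.00000000e+00]]
top 604.2569484377223 604.2569484377223 310.52994466818933 240.6722365276644 0.06675805172453274 [[ 2.77506487e-02  9.93281074e-01 -1.12350383e-01  3.97304058e+02]
 [-9.99602195e-01  2.81406073e-02  1.88627147e-03  4.21528234e+00]
 [ 5.03520577e-03  1.12253345e-01  9.93666862e-01  1.14939791e+03]
 [ 0.00000000e+00  0.00000000e+00  0.00000000e+00  1.00000000e+00]]
```

View pics/top0.png

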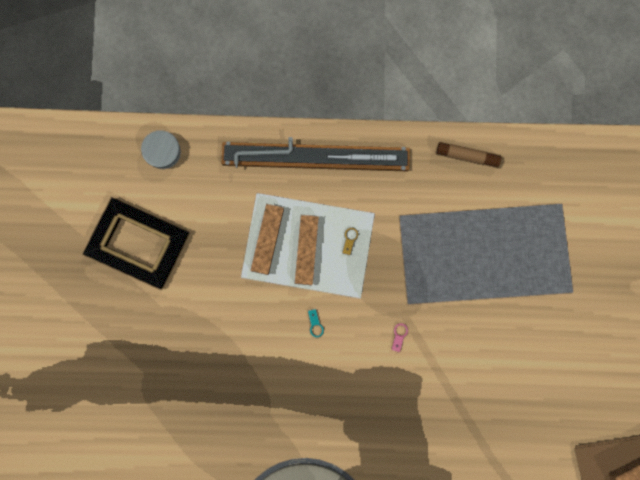

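View pics/side0.png

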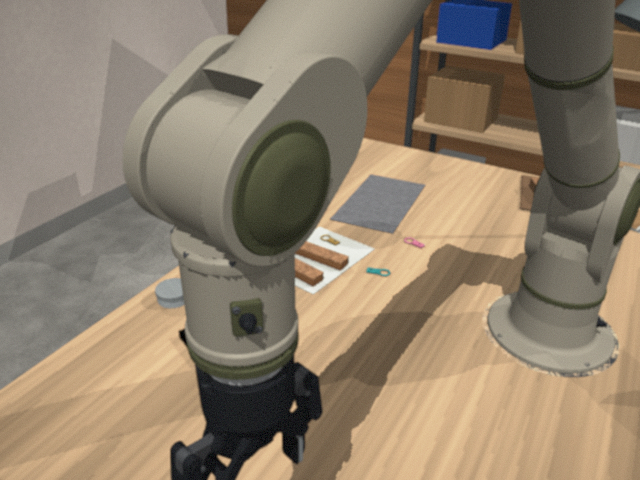

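The top view shows the mat at right (486,254), the battens on the board at (267,239) and (308,250), and the brass ring at (350,241). The punch is on the strip at (362,157) with its tip to the left, and the frame is at (137,243). I'll enlarge crops to measure them.

```bash
cat > h.py <<'E'
import numpy as np, cv2
def px2w(c,pts,z):
    pts=np.array(pts,float).reshape(-1,2)
    d=np.c_[(pts[:,0]-c["cx"])/c["fx"],(pts[:,1]-c["cy"])/c["fy"]]
    u=d.copy()
    for _ in range(20): u=d/(1+c["k1"]*(u**2).sum(1,keepdims=True))
    P=np.array(c["pose"]); r=np.c_[u[:,0],-u[:,1],-np.ones(len(u))]@P[:3,:3].T
    o=P[:3,3]; return o+r*((np.broadcast_to(z,(len(u),))-o[2])/r[:,2])[:,None]
def crop(img,x0,y0,w,h,f,name):
    k=cv2.resize(img[y0:y0+h,x0:x0+w],None,fx=f,fy=f,interpolation=cv2.INTER_CUBIC)
    st=10
    for x in range((x0+st-1)//st*st,x0+w,st):
        X=(x-x0)*f;cv2.line(k,(X,0),(X,6 if x%50 else 14),(0,0,255),1)
        if x%20==0: cv2.putText(k,str(x),(X+2,14),0,.35,(0,0,255),1)
    for y in range((y0+st-1)//st*st,y0+h,st):
        Y=(y-y0)*f;cv2.line(k,(0,Y),(6,Y),(0,0,255),1)
        if y%20==0: cv2.putText(k,str(y),(8,Y+4),0,.35,(0,0,255),1)
    cv2.imwrite("pics/"+name,k)
E
python3 - <<'E'
import cv2
from h import *
i=cv2.imread("pics/top0.png")
crop(i,70,185,140,110,5,"c_frame.png")
crop(i,235,185,150,120,5,"c_board.png")
crop(i,215,130,200,45,4,"c_strip.png")
crop(i,390,195,195,115,4,"c_mat.png")
E
```

```text
(no output)
```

View pics/c_frame.png

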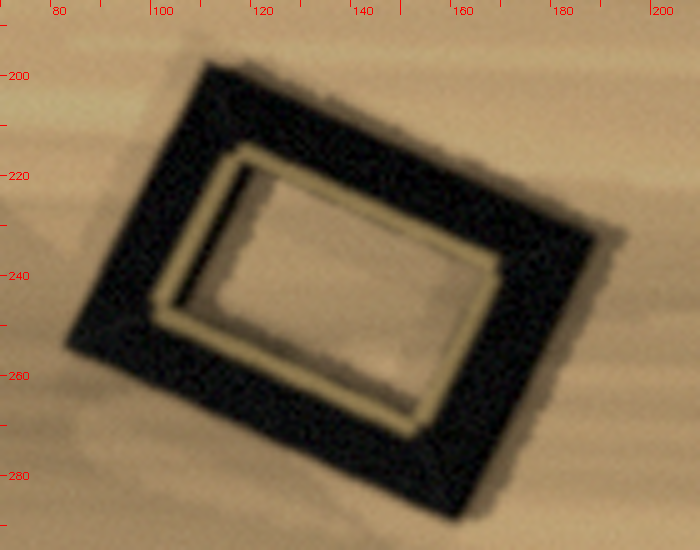

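View pics/c_board.png

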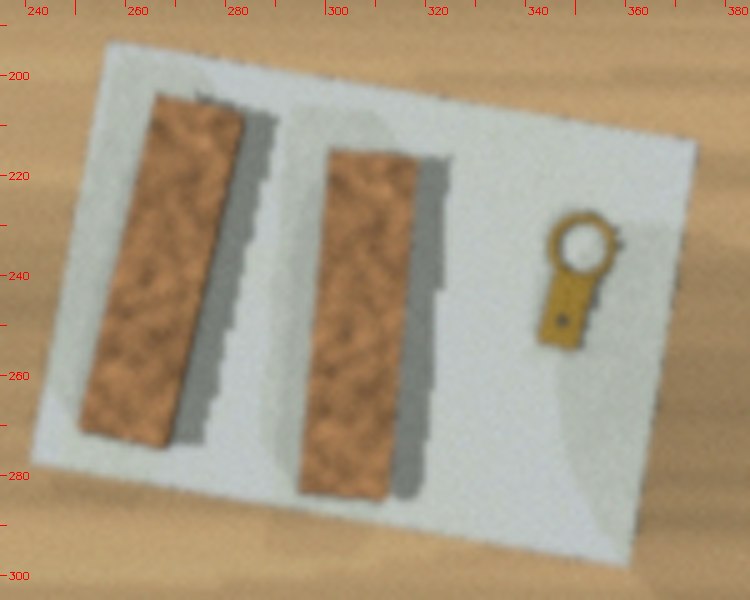

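View pics/c_strip.png

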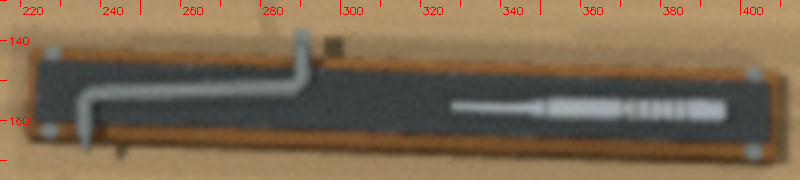

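View pics/c_mat.png

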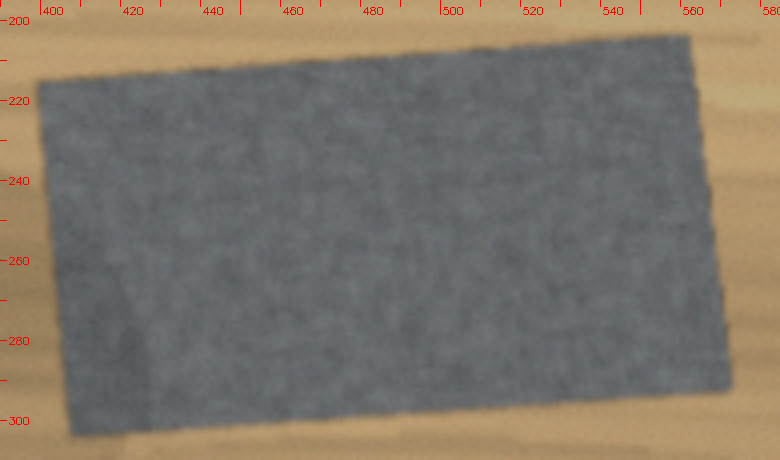

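The crops give these top-face pixel corners:
- **Frame:** (111,197.5), (189,232), (161,289), (83,254).
- **Battens:** first corners at (266,204) and (300.8,215).
- **Ring:** plate end (347,254), loop far side (352.4,227.4).
- **Punch:** butt (396,157.5), tip (328,156.5).
- **Mat:** corners (400,215.5), (562.5,204), (573,292), (408,304).

Run:
```python
from bench import *
from h import *
np.set_printoptions(precision=1,suppress=True)
c=camera("top")
def quad(n,p,z):
    w=px2w(c,p,z)[:,:2]; (ce,sz,a)=cv2.minAreaRect(w.astype(np.float32))
    e=[w[(i+1)%4]-w[i] for i in range(4)]
    print(n,"c",w.mean(0),[ "%.0f@%.1f"%(np.hypot(*v),np.degrees(np.arctan2(v[1],v[0]))) for v in e])
quad("frame",[(111,197.5),(189,232),(161,289),(83,254)],18)
quad("batA",[(266,204),(284,207.4),(268.6,274.4),(251,271)],24)
quad("batB",[(300.8,215),(318.2,216.2),(312.4,285),(294.8,283.8)],24)
quad("mat",[(400,215.5),(562.5,203.8),(573,292.3),(407.7,303.8)],4)
r=px2w(c,[(347.1,254.3),(352.4,227.4)],8)[:,:2];d=r[1]-r[0];L=np.hypot(*d)
print("ring",r,L,np.degrees(np.arctan2(d[1],d[0])),"plate c",r[0]+d/L*14)
r=px2w(c,[(396.2,157.5),(328,156.5)],25)[:,:2];d=r[1]-r[0];L=np.hypot(*d)
print("punch",r,L,np.degrees(np.arctan2(d[1],d[0])),r.mean(0))
print(px2w(c,[(222,150),(408,160),(160,150),(468,155),(236,158),(292,143)],20))
```

```text
frame c [511.7 328. ] ['161@-112.3', '118@156.9', '159@67.4', '117@-22.3']
batA c [525.4  82.8] ['35@-99.2', '129@169.1', '33@80.6', '129@-10.4']
batB c [507.2   9. ] ['33@-92.4', '130@176.7', '33@87.7', '130@-3.2']
mat c [ 511.8 -329.6] ['309@-84.3', '168@-174.5', '309@95.8', '168@5.5']
ring [[502.3 -68. ]
 [554.1 -77. ]] 52.51462632828028 -9.885409756964405 plate c [516.1 -70.4]
punch [[ 687.9 -156.1]
 [ 686.3  -26.6]] 129.47345966835354 90.7150751765524 [687.1 -91.4]
[[ 694.1  175.6   20. ]
 [ 684.9 -179.3   20. ]
 [ 690.2  292.8   20. ]
 [ 697.5 -292.9   20. ]
 [ 679.4  148.4   20. ]
 [ 711.9   42.7   20. ]]
```

```bash
cat > d.py <<'E'
import sys; from bench import *; import numpy as np
from scipy.spatial.transform import Rotation as R
s=get_state(); q=s["orientation"]; r=R.from_quat([q[1],q[2],q[3],q[0]])
m=r.as_matrix(); yaw=np.degrees(np.arctan2(m[1,1],m[0,1]))
print("t %.2f"%s["t"],"pos",s["eef_pos"].round(1),"yaw %.1f"%yaw,"gap %.1f"%(s["finger_gap"]*85.4),"F",s["wrist_force"].round(1),"q7 %.2f"%s["q"][6])
if len(sys.argv)>4:
    x,y,z,a=map(float,sys.argv[1:5]); a=np.radians(a)
    X=[0,0,-1];Y=[np.cos(a),np.sin(a),0];Z=np.cross(X,Y)
    T=R.from_matrix(np.c_[X,Y,Z]); rv=np.degrees((T*r.inv()).as_rotvec())/5
    print("shift units",((np.array([x,y,z])-s["eef_pos"])/25).round(2),"turn units",rv.round(2), "rows>=",max(abs((np.array([x,y,z])-s["eef_pos"])/25).max(),abs(rv).max()).round(1))
E
python3 d.py 507 9 100 -93.2
```

```text
t 0.15 pos [182.7 701.2 230.6] yaw 75.4 gap 85.2 F [ 1.3 -0.2  0.6] q7 -0.08
shift units [ 12.97 -27.69  -5.22] turn units [-0.000e+00 -2.000e-02 -3.372e+01] rows>= 33.7
```

>>> {"name": "carry_out", "arguments": {
  "motion": [
    [[0.4,-0.8,-0.1],[0,0,-1],50],
    [[0.4,-0.8,-0.1],[0,0,-1],50],
    [[0.4,-0.8,-0.1],[0,0,-1],50],
    [[0.4,-0.8,-0.1],[0,0,-1],50],
    [[0.4,-0.8,-0.1],[0,0,-1],50],
    [[0.4,-0.8,-0.1],[0,0,-1],50],
    [[0.4,-0.8,-0.1],[0,0,-1],50],
    [[0.4,-0.8,-0.1],[0,0,-1],50],
    [[0.4,-0.8,-0.1],[0,0,-1],50],
    [[0.4,-0.8,-0.1],[0,0,-1],50],
    [[0.4,-0.8,-0.1],[0,0,-1],50],
    [[0.4,-0.8,-0.1],[0,0,-1],50],
    [[0.4,-0.8,-0.1],[0,0,-1],50],
    [[0.4,-0.8,-0.1],[0,0,-1],50],
    [[0.4,-0.8,-0.1],[0,0,-1],50],
    [[0.4,-0.8,-0.1],[0,0,-1],50],
    [[0.4,-0.8,-0.1],[0,0,-1],50],
    [[0.4,-0.8,-0.1],[0,0,-1],50],
    [[0.4,-0.8,-0.1],[0,0,-1],50],
    [[0.4,-0.8,-0.1],[0,0,-1],50]
  ],
  "grip_force": 40
}}

```text
t: 2.15
eef_pos: [383.6, 299.9, 181.1]
orientation: [0.38, 0.596, 0.38, -0.596]
wrist_force: [-0.3, -0.2, 0.1]
finger_gap: 0.587
```

```bash
python3 d.py 507 9 100 -93.2
```

```text
t 2.15 pos [383.6 299.9 181.1] yaw -25.0 gap 50.2 F [-0.3 -0.2  0.1] q7 -0.83
shift units [  4.94 -11.64  -3.24] turn units [  0.     0.   -13.64] rows>= 13.6
```

>>> {"name": "carry_out", "arguments": {
  "motion": [
    [[0.35,-0.83,-0.23],[0,0,-0.97],50],
    [[0.35,-0.83,-0.23],[0,0,-0.97],50],
    [[0.35,-0.83,-0.23],[0,0,-0.97],50],
    [[0.35,-0.83,-0.23],[0,0,-0.97],50],
    [[0.35,-0.83,-0.23],[0,0,-0.97],50],
    [[0.35,-0.83,-0.23],[0,0,-0.97],50],
    [[0.35,-0.83,-0.23],[0,0,-0.97],50],
    [[0.35,-0.83,-0.23],[0,0,-0.97],50],
    [[0.35,-0.83,-0.23],[0,0,-0.97],50],
    [[0.35,-0.83,-0.23],[0,0,-0.97],50],
    [[0.35,-0.83,-0.23],[0,0,-0.97],50],
    [[0.35,-0.83,-0.23],[0,0,-0.97],50],
    [[0.35,-0.83,-0.23],[0,0,-0.97],50],
    [[0.35,-0.83,-0.23],[0,0,-0.97],50],
    [[0,0,0],[0,0,0],50]
  ]
}}

```text
t: 3.65
eef_pos: [506.2, 7.1, 100.4]
orientation: [-0.018, 0.707, -0.02, -0.707]
wrist_force: [-0.5, -0.2, 1.0]
finger_gap: 0.584
```

```bash
python3 d.py 507 9 7 -93.2; python3 -c "
from bench import *;import cv2
cv2.imwrite('pics/s1.png',camera('side')['img'])"
```

```text
t 3.65 pos [506.2   7.1 100.4] yaw -93.0 gap 49.9 F [-0.5 -0.2  1. ] q7 -0.96
shift units [ 0.03  0.07 -3.73] turn units [ 0.03  0.01 -0.03] rows>= 3.7
```

View pics/s1.png

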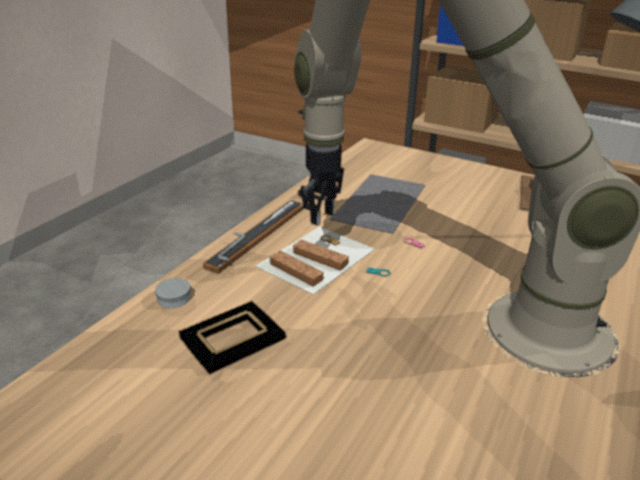

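Side view: the gripper is above the second batten (320,254), and everything else is where it started. Next I descend and grip.

>>> {"name": "carry_out", "arguments": {
  "motion": [
    [[0.03,0.08,-0.7],[0,0,0],50],
    [[0,0,-0.8],[0,0,0],50],
    [[0,0,-0.8],[0,0,0],50],
    [[0,0,-0.8],[0,0,0],50],
    [[0,0,-0.4],[0,0,0],50],
    [[0,0,-0.25],[0,0,0],50],
    [[0,0,0],[0,0,0],30],
    [[0,0,0],[0,0,0],30],
    [[0,0,0],[0,0,0],30],
    [[0,0,0],[0,0,0],30],
    [[0,0,0],[0,0,0],30]
  ],
  "grip_force": 40
}}

```text
t: 4.8
eef_pos: [506.2, 13.3, 7.3]
orientation: [-0.015, 0.707, -0.015, -0.707]
wrist_force: [-1.0, 0.2, -0.6]
finger_gap: 0.386
```

```bash
python3 d.py 518.1 -394.3 100 -84.4
```

```text
t 4.80 pos [506.2  13.3   7.3] yaw -92.5 gap 32.9 F [-1.   0.2 -0.6] q7 -0.81
shift units [  0.48 -16.3    3.71] turn units [-0.    0.01  1.62] rows>= 16.3
```

>>> {"name": "carry_out", "arguments": {
  "motion": [
    [[0,0,0.6],[0,0,0],30],
    [[0,0,0.8],[0,0,0],30],
    [[0,0,0.8],[0,0,0],30],
    [[0.03,-0.9,0],[0,0,0.1],30],
    [[0.03,-1,0],[0,0,0.1],30],
    [[0.03,-1,0],[0,0,0.1],30],
    [[0.03,-1,0],[0,0,0.1],30],
    [[0.03,-1,0],[0,0,0.1],30],
    [[0.03,-1,0],[0,0,0.1],30],
    [[0.03,-1,0],[0,0,0.1],30],
    [[0.03,-1,0],[0,0,0.1],30],
    [[0.03,-1,0],[0,0,0.1],30],
    [[0.03,-1,0],[0,0,0.1],30],
    [[0.03,-1,0],[0,0,0.1],30],
    [[0.03,-1,0],[0,0,0.1],30],
    [[0.03,-1,0],[0,0,0.1],30],
    [[0.03,-1,0],[0,0,0.1],30],
    [[0.03,-1,0],[0,0,0.1],30],
    [[0.03,-1,0],[0,0,0.1],30],
    [[0,-0.4,0],[0,0,0],30]
  ]
}}

```text
t: 6.8
eef_pos: [517.5, -397.1, 62.3]
orientation: [0.034, 0.706, 0.033, -0.706]
wrist_force: [-0.0, -0.5, 0.0]
finger_gap: 0.387
```

```bash
python3 d.py 518.1 -394.3 10 -84.4
```

```text
t 6.80 pos [ 517.5 -397.1   62.3] yaw -84.6 gap 33.1 F [-0.  -0.5  0. ] q7 -0.35
shift units [ 0.02  0.11 -2.09] turn units [0.02 0.   0.04] rows>= 2.1
```

>>> {"name": "carry_out", "arguments": {
  "motion": [
    [[0,0,-0.3],[0,0,0],30],
    [[0,0,-0.7],[0,0,0],30],
    [[0,0,-0.6],[0,0,0],30],
    [[0,0,0],[0,0,0],30],
    [[0,0,0],[0,0,0],30]
  ]
}}

```text
t: 7.3
eef_pos: [517.9, -393.5, 21.5]
orientation: [-0.034, -0.706, -0.035, 0.707]
wrist_force: [-0.4, 0.4, 0.6]
finger_gap: 0.386
```

```bash
python3 d.py 518.1 -394.3 10 -84.4; python3 d.py|cut -c1-50
```

```text
t 7.30 pos [ 517.9 -393.5   21.5] yaw -84.5 gap 33.0 F [-0.4  0.4  0.6] q7 -0.32
shift units [ 0.01 -0.03 -0.46] turn units [-0.01 -0.01  0.01] rows>= 0.5
t 7.30 pos [ 517.9 -393.5   21.5] yaw -84.5 gap 33
```

>>> {"name": "carry_out", "arguments": {
  "motion": [
    [[0,0,-0.25],[0,0,0],30],
    [[0,0,-0.2],[0,0,0],30],
    [[0,0,-0.02],[0,0,0],30],
    [[0,0,0],[0,0,0],55],
    [[0,0,0],[0,0,0],55],
    [[0,0,0],[0,0,0],55],
    [[0,0,0.5],[0,0,0],55],
    [[0,0,0.9],[0,0,0],55],
    [[0,0,0.9],[0,0,0],55]
  ]
}}

```text
t: 8.2
eef_pos: [517.8, -394.5, 69.1]
orientation: [-0.034, -0.706, -0.034, 0.706]
wrist_force: [-0.3, 0.5, 0.2]
finger_gap: 0.642
```

```bash
python3 d.py 525.4 82.8 75 -100.5
```

```text
t 8.20 pos [ 517.8 -394.5   69.1] yaw -84.5 gap 54.8 F [-0.3  0.5  0.2] q7 -0.36
shift units [ 0.31 19.09  0.24] turn units [-0.  -0.  -3.2] rows>= 19.1
```

>>> {"name": "carry_out", "arguments": {
  "motion": [
    [[0,0.6,0.2],[0,0,0],50],
    [[0.02,1,0],[0,0,-0.18],50],
    [[0.02,1,0],[0,0,-0.18],50],
    [[0.02,1,0],[0,0,-0.18],50],
    [[0.02,1,0],[0,0,-0.18],50],
    [[0.02,1,0],[0,0,-0.18],50],
    [[0.02,1,0],[0,0,-0.18],50],
    [[0.02,1,0],[0,0,-0.18],50],
    [[0.02,1,0],[0,0,-0.18],50],
    [[0.02,1,0],[0,0,-0.18],50],
    [[0.02,1,0],[0,0,-0.18],50],
    [[0.02,1,0],[0,0,-0.18],50],
    [[0.02,1,0],[0,0,-0.18],50],
    [[0.02,1,0],[0,0,-0.18],50],
    [[0.02,1,0],[0,0,-0.18],50],
    [[0.02,1,0],[0,0,-0.18],50],
    [[0,1,0],[0,0,-0.18],50],
    [[0,1,0],[0,0,-0.18],50],
    [[0,1,0],[0,0,-0.14],50],
    [[0,0.5,0],[0,0,0],50]
  ]
}}

```text
t: 10.2
eef_pos: [524.6, 86.2, 72.6]
orientation: [0.064, -0.704, 0.063, 0.705]
wrist_force: [0.0, -0.4, 0.1]
finger_gap: 0.584
```

>>> {"name": "carry_out", "arguments": {
  "motion": [
    [[0,0,0],[0,0,0],50],
    [[0,0,0],[0,0,0],50]
  ]
}}

```text
t: 10.4
eef_pos: [525.3, 82.4, 72.9]
orientation: [-0.064, 0.704, -0.065, -0.704]
wrist_force: [-0.7, -1.5, 0.5]
finger_gap: 0.587
```

```bash
python3 d.py 525.4 82.8 7 -100.5;python3 -c "
from bench import *;import cv2;from h import *
crop(camera('top')['img'],235,150,350,170,2,'t2.png')"
```

```text
t 10.40 pos [525.3  82.4  72.9] yaw -100.5 gap 50.1 F [-0.7 -1.5  0.5] q7 -1.15
shift units [ 0.    0.01 -2.64] turn units [ 0.01  0.   -0.  ] rows>= 2.6
```

View pics/t2.png

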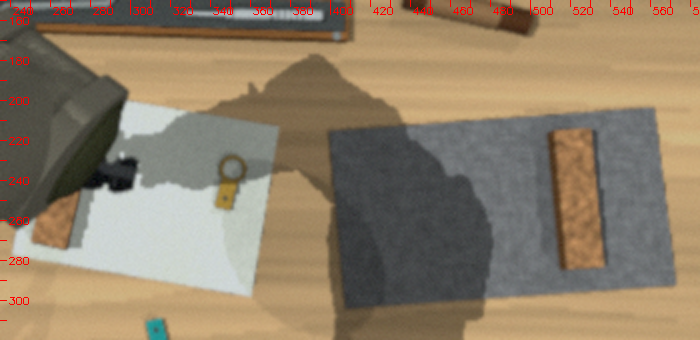

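The first batten lies at the right on the mat (520–548, 215–285) and the ring has not moved. Next is the second batten.

>>> {"name": "carry_out", "arguments": {
  "motion": [
    [[0,0,-0.6],[0,0,0],50],
    [[0,0,-0.8],[0,0,0],50],
    [[0,0,-0.8],[0,0,0],50],
    [[0,0,-0.42],[0,0,0],50],
    [[0,0,0],[0,0,0],30],
    [[0,0,0],[0,0,0],30],
    [[0,0,0],[0,0,0],30],
    [[0,0,0],[0,0,0],30]
  ]
}}

```text
t: 11.25
eef_pos: [525.8, 83.0, 7.9]
orientation: [-0.065, 0.704, -0.065, -0.704]
wrist_force: [0.5, 0.2, -1.2]
finger_gap: 0.388
```

```bash
python3 d.py 505.5 -264.9 75 -84.4
```

```text
t 11.25 pos [525.8  83.    7.9] yaw -100.5 gap 33.1 F [ 0.5  0.2 -1.2] q7 -1.05
shift units [ -0.81 -13.92   2.69] turn units [-0.    0.01  3.22] rows>= 13.9
```

>>> {"name": "carry_out", "arguments": {
  "motion": [
    [[0,0,0.8],[0,0,0],30],
    [[0,0,1],[0,0,0],30],
    [[0,0,0.8],[0,0,0],30],
    [[0,-0.5,0],[0,0,0],30],
    [[-0.06,-1,0],[0,0,0.25],30],
    [[-0.06,-1,0],[0,0,0.25],30],
    [[-0.06,-1,0],[0,0,0.25],30],
    [[-0.06,-1,0],[0,0,0.25],30],
    [[-0.06,-1,0],[0,0,0.25],30],
    [[-0.06,-1,0],[0,0,0.25],30],
    [[-0.06,-1,0],[0,0,0.25],30],
    [[-0.06,-1,0],[0,0,0.25],30],
    [[-0.06,-1,0],[0,0,0.25],30],
    [[-0.06,-1,0],[0,0,0.25],30],
    [[-0.06,-1,0],[0,0,0.25],30],
    [[-0.06,-1,0],[0,0,0.25],30],
    [[-0.08,-1,0],[0,0,0.2],30],
    [[0,-0.42,0],[0,0,0],30],
    [[0,0,-1],[0,0,0],30],
    [[0,0,-1],[0,0,0],30]
  ]
}}

```text
t: 13.25
eef_pos: [505.8, -265.1, 21.9]
orientation: [0.034, 0.707, 0.033, -0.706]
wrist_force: [-0.3, -0.4, -0.8]
finger_gap: 0.389
```

>>> {"name": "carry_out", "arguments": {
  "motion": [
    [[0,0,0],[0,0,0],30],
    [[0,0,0],[0,0,0],30]
  ]
}}

```text
t: 13.45
eef_pos: [505.0, -264.6, 22.1]
orientation: [-0.033, -0.706, -0.034, 0.707]
wrist_force: [0.4, 0.0, 0.1]
finger_gap: 0.385
```

```bash
python3 d.py 505.5 -264.9 10 -84.4
```

```text
t 13.45 pos [ 505.  -264.6   22.1] yaw -84.5 gap 32.9 F [0.4 0.  0.1] q7 -0.41
shift units [ 0.02 -0.01 -0.49] turn units [-0.01 -0.01  0.02] rows>= 0.5
```

>>> {"name": "carry_out", "arguments": {
  "motion": [
    [[0,0,-0.25],[0,0,0],30],
    [[0,0,-0.24],[0,0,0],30],
    [[0,0,0],[0,0,0],30],
    [[0,0,0],[0,0,0],50],
    [[0,0,0],[0,0,0],50],
    [[0,0,0],[0,0,0],50],
    [[0,0,0.6],[0,0,0],50],
    [[0,0,1],[0,0,0],50],
    [[0,0,1],[0,0,0],50],
    [[0,0.7,0],[0,0,0],50],
    [[0,1,0],[0,0,0.5],50],
    [[0,1,0],[0,0,0.5],50],
    [[0,1,0],[0,0,0.5],50],
    [[0,1,0],[0,0,0.5],50],
    [[0,1,0],[0,0,0.5],50],
    [[0,1,0],[0,0,0.5],50],
    [[0,1,0],[0,0,0.5],50],
    [[0,1,0],[0,0,0.5],50],
    [[0,1,0],[0,0,0.5],50],
    [[0,1,0],[0,0,0.5],50]
  ]
}}

```text
t: 15.45
eef_pos: [504.8, 4.3, 74.6]
orientation: [-0.187, -0.682, -0.187, 0.682]
wrist_force: [-0.2, 0.9, -0.1]
finger_gap: 0.585
```

```bash
python3 d.py 470.1 345.1 75 -22.4;python3 -c "
from bench import *;import cv2;from h import *
crop(camera('top')['img'],390,195,195,115,4,'t3.png')"
```

```text
t 15.45 pos [504.8   4.3  74.6] yaw -59.4 gap 49.9 F [-0.2  0.9 -0.1] q7 -0.54
shift units [-1.390e+00  1.363e+01  1.000e-02] turn units [-0.   -0.01  7.39] rows>= 13.6
```

View pics/t3.png

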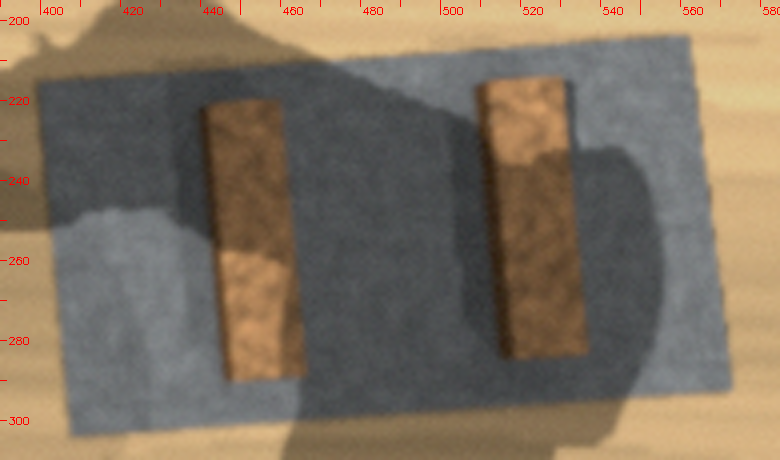

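Run:
```python
from bench import *
from h import *
c=camera("top")
for p in([(210,103),(280,98),(303,377),(231,380)],[(488,83),(565,77),(587,353),(513,357)]):
    w=px2w(c,np.array(p)/4+[390,195],26)[:,:2]
    e=[w[(i+1)%4]-w[i] for i in range(4)]
    print(w.mean(0).round(1),[ "%.0f@%.1f"%(np.hypot(*v),np.degrees(np.arctan2(v[1],v[0]))) for v in e])
```

```text
[ 505.7 -265.5] ['33@-84.3', '130@-175.4', '33@94.1', '130@4.4']
[ 519.8 -395.3] ['36@-83.9', '129@-176.3', '34@94.9', '128@4.5']
```

>>> {"name": "carry_out", "arguments": {
  "motion": [
    [[-0.1,1,0],[0,0,0.55],50],
    [[-0.1,1,0],[0,0,0.55],50],
    [[-0.1,1,0],[0,0,0.55],50],
    [[-0.1,1,0],[0,0,0.55],50],
    [[-0.1,1,0],[0,0,0.55],50],
    [[-0.1,1,0],[0,0,0.55],50],
    [[-0.1,1,0],[0,0,0.55],50],
    [[-0.1,1,0],[0,0,0.55],50],
    [[-0.1,1,0],[0,0,0.55],50],
    [[-0.1,1,0],[0,0,0.55],50],
    [[-0.1,1,0],[0,0,0.55],50],
    [[-0.1,1,0],[0,0,0.55],50],
    [[-0.1,1,0],[0,0,0.55],50],
    [[-0.1,0.5,0],[0,0,0.2],50],
    [[0,0,0],[0,0,0],50],
    [[0,0,0],[0,0,0],50]
  ]
}}

```text
t: 17.15
eef_pos: [470.4, 338.8, 74.8]
orientation: [-0.391, -0.589, -0.391, 0.589]
wrist_force: [0.7, 0.4, 0.2]
finger_gap: 0.587
```

```bash
python3 d.py 470.1 345.1 4 -22.4
```

```text
t 17.15 pos [470.4 338.8  74.8] yaw -22.8 gap 50.1 F [0.7 0.4 0.2] q7 -0.66
shift units [-0.01  0.25 -2.83] turn units [ 0.01 -0.    0.09] rows>= 2.8
```

>>> {"name": "carry_out", "arguments": {
  "motion": [
    [[0,0.25,-0.6],[0,0,0.09],50],
    [[0,0,-0.8],[0,0,0],50],
    [[0,0,-0.8],[0,0,0],50],
    [[0,0,-0.4],[0,0,0],50],
    [[0,0,-0.22],[0,0,0],50],
    [[0,0,0],[0,0,0],26],
    [[0,0,0],[0,0,0],26],
    [[0,0,0],[0,0,0],26],
    [[0,0,0],[0,0,0],26],
    [[0,0,0],[0,0,0],26]
  ],
  "grip_force": 60
}}

```text
t: 18.15
eef_pos: [470.5, 346.6, 4.9]
orientation: [0.394, 0.587, 0.394, -0.587]
wrist_force: [0.2, -0.7, -1.1]
finger_gap: 0.335
```

```bash
python3 d.py 467.5 -334.4 90 5.6
```

```text
t 18.15 pos [470.5 346.6   4.9] yaw -22.3 gap 28.6 F [ 0.2 -0.7 -1.1] q7 -0.62
shift units [ -0.12 -27.24   3.4 ] turn units [-0.01  0.    5.58] rows>= 27.2
```

>>> {"name": "carry_out", "arguments": {
  "motion": [
    [[0,0,0.2],[0,0,0],26],
    [[0,0,0.5],[0,0,0],26],
    [[0,0,0.8],[0,0,0],26],
    [[0,0,0.8],[0,0,0],26],
    [[0,0,0.7],[0,0,0],26],
    [[0,0,0.4],[0,0,0],26],
    [[0,-0.4,0],[0,0,0],26],
    [[0,-0.7,0],[0,0,0.2],26],
    [[0,-0.9,0],[0,0,0.2],26],
    [[0,-0.9,0],[0,0,0.2],26],
    [[0,-0.9,0],[0,0,0.2],26],
    [[0,-0.9,0],[0,0,0.2],26],
    [[0,-0.9,0],[0,0,0.2],26],
    [[0,-0.9,0],[0,0,0.2],26],
    [[0,-0.9,0],[0,0,0.2],26],
    [[0,-0.9,0],[0,0,0.2],26],
    [[0,-0.9,0],[0,0,0.2],26],
    [[0,-0.9,0],[0,0,0.2],26],
    [[0,-0.9,0],[0,0,0.2],26],
    [[0,-0.9,0],[0,0,0.2],26]
  ]
}}

```text
t: 20.15
eef_pos: [469.6, 47.2, 89.1]
orientation: [-0.458, -0.538, -0.458, 0.539]
wrist_force: [-0.3, 0.1, -1.1]
finger_gap: 0.338
```

```bash
python3 d.py 467.5 -334.4 90 5.6;python3 -c "
from bench import *;import cv2
cv2.imwrite('pics/s4.png',camera('side')['img'])"
```

```text
t 20.15 pos [469.6  47.2  89.1] yaw -9.3 gap 28.9 F [-0.3  0.1 -1.1] q7 -0.08
shift units [ -0.08 -15.26   0.04] turn units [ 0.01 -0.01  2.98] rows>= 15.3
```

View pics/s4.png

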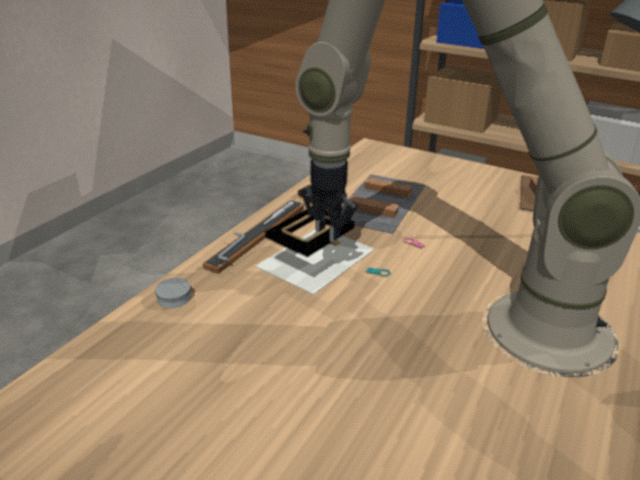

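The frame is held level over the board at (310,230), clear of everything.

>>> {"name": "carry_out", "arguments": {
  "motion": [
    [[0,-0.9,0],[0,0,0.2],26],
    [[0,-0.9,0],[0,0,0.2],26],
    [[0,-0.9,0],[0,0,0.2],26],
    [[0,-0.9,0],[0,0,0.2],26],
    [[0,-0.9,0],[0,0,0.2],26],
    [[0,-0.9,0],[0,0,0.2],26],
    [[0,-0.9,0],[0,0,0.2],26],
    [[0,-0.9,0],[0,0,0.2],26],
    [[0,-0.9,0],[0,0,0.2],26],
    [[0,-0.9,0],[0,0,0.2],26],
    [[0,-0.9,0],[0,0,0.2],26],
    [[0,-0.9,0],[0,0,0.2],26],
    [[-0.04,-0.9,0],[0,0,0.2],26],
    [[-0.04,-0.9,0],[0,0,0.2],26],
    [[0,-0.9,0],[0,0,0.2],26],
    [[0,-0.9,0],[0,0,0],26],
    [[0,-0.6,0],[0,0,0],26],
    [[0,-0.3,0],[0,0,0],26],
    [[0,0,0],[0,0,0],26],
    [[0,0,0],[0,0,0],26]
  ]
}}

```text
t: 22.2
eef_pos: [468.4, -332.6, 89.3]
orientation: [0.524, 0.474, 0.525, -0.474]
wrist_force: [-0.4, 0.7, -1.8]
finger_gap: 0.333
```

```bash
python3 d.py 467.5 -334.4 32 5.6;python3 -c "
from bench import *;import cv2;from h import *
cv2.imwrite('pics/s5.png',cv2.resize(camera('side')['img'][140:270,270:450],None,fx=4,fy=4))
crop(camera('top')['img'],390,185,195,130,4,'t5.png')"
```

```text
t 22.20 pos [ 468.4 -332.6   89.3] yaw 5.7 gap 28.5 F [-0.4  0.7 -1.8] q7 0.64
shift units [-0.04 -0.07 -2.29] turn units [-0.01 -0.01 -0.03] rows>= 2.3
```

View pics/s5.png

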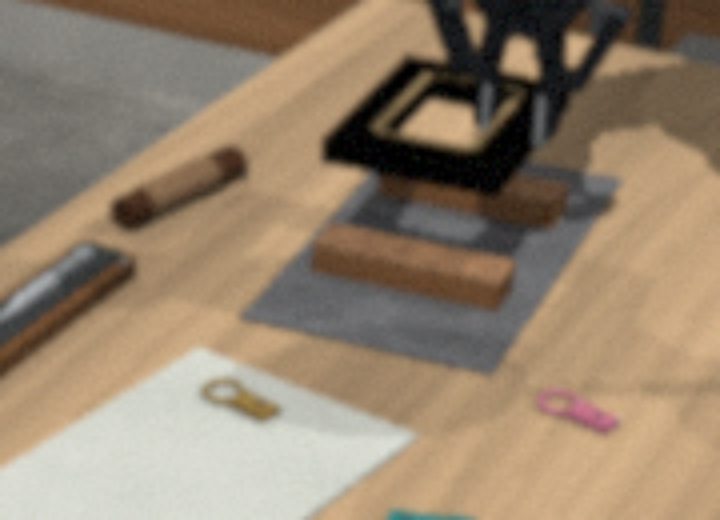

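View pics/t5.png

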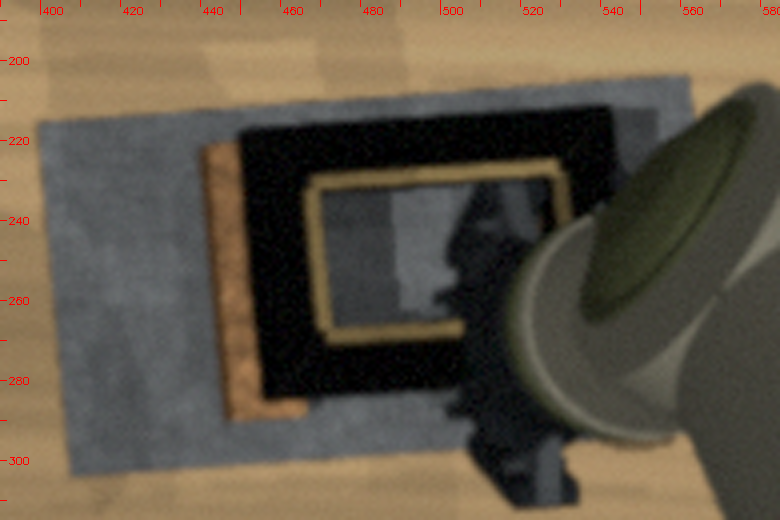

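Run:
```python
from bench import *
from h import *
c=camera("top")
w=px2w(c,[(450,217.5),(542.5,211.2),(455.8,284.3)],102.4)[:,:2]
print(w.round(1)); a=w[1]-w[0];b=w[0]-w[2]
print(np.hypot(*a),np.degrees(np.arctan2(*a[::-1]))+90,np.hypot(*b),np.degrees(np.arctan2(*b[::-1])), (w[1]+w[2])/2)
```

```text
[[ 563.3 -240.2]
 [ 578.7 -399.7]
 [ 447.1 -250.3]]
160.26869321735995 5.507488897000499 116.6570828963999 4.968318644422815 [ 512.89048122 -325.01992029]
```

>>> {"name": "carry_out", "arguments": {
  "motion": [
    [[0,-0.1,-0.3],[0,0,0],26],
    [[-0.03,-0.08,-0.6],[0,0,0],26],
    [[0,0,-0.6],[0,0,0],26],
    [[0,0,-0.4],[0,0,0],26],
    [[0,0,-0.2],[0,0,0],26],
    [[0,0,-0.1],[0,0,0],26],
    [[0,0,0],[0,0,0],26],
    [[0,0,0],[0,0,0],26]
  ]
}}

```text
t: 23.15
eef_pos: [468.0, -338.3, 34.9]
orientation: [0.524, 0.475, 0.524, -0.474]
wrist_force: [-0.2, 0.4, -1.2]
finger_gap: 0.328
```

```bash
python3 d.py 467.5 -338 31 5.6;python3 -c "
from bench import *;import cv2;from h import *
cv2.imwrite('pics/s6.png',cv2.resize(camera('side')['img'][140:270,300:450],None,fx=5,fy=5)[:600])"
```

```text
t 23.15 pos [ 468.  -338.3   34.9] yaw 5.7 gap 28.0 F [-0.2  0.4 -1.2] q7 0.65
shift units [-0.02  0.01 -0.15] turn units [ 0.    0.01 -0.02] rows>= 0.2
```

View pics/s6.png

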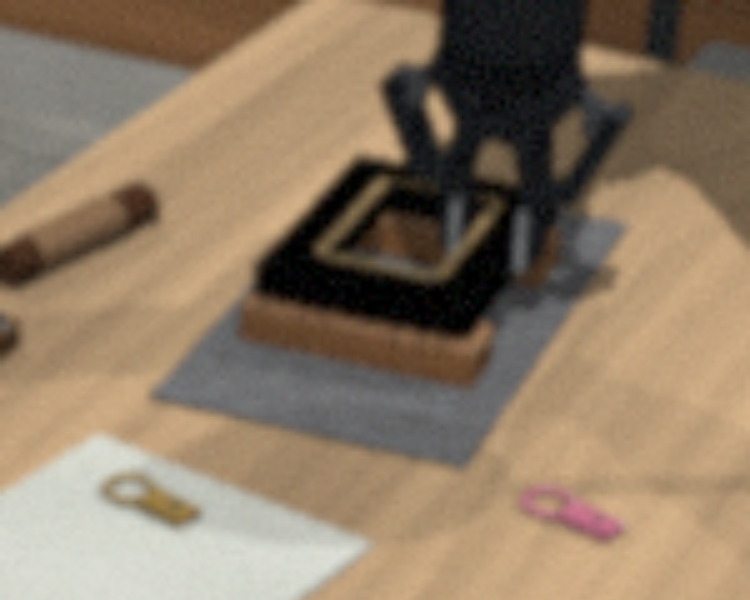

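The frame hangs just above the battens and is aligned with them. I'll lower it until it touches.

>>> {"name": "carry_out", "arguments": {
  "motion": [
    [[0,0,-0.05],[0,0,0],26],
    [[0,0,-0.05],[0,0,0],26],
    [[0,0,-0.04],[0,0,0],26],
    [[0,0,0],[0,0,0],26]
  ]
}}

```text
t: 23.6
eef_pos: [467.7, -338.1, 30.9]
orientation: [0.524, 0.474, 0.524, -0.475]
wrist_force: [-0.8, 0.5, -1.0]
finger_gap: 0.33
```

```bash
python3 d.py
```

```text
t 23.60 pos [ 467.7 -338.1   30.9] yaw 5.7 gap 28.2 F [-0.8  0.5 -1. ] q7 0.65
```

>>> {"name": "carry_out", "arguments": {
  "motion": [
    [[0,0,-0.03],[0,0,0],26],
    [[0,0,0],[0,0,0],26]
  ]
}}

```text
t: 23.8
eef_pos: [467.8, -338.2, 30.7]
orientation: [0.524, 0.475, 0.524, -0.475]
wrist_force: [-1.9, 0.9, 4.2]
finger_gap: 0.331
```

>>> {"name": "carry_out", "arguments": {
  "motion": [
    [[0,0,-0.03],[0,0,0],26],
    [[0,0,0],[0,0,0],26]
  ]
}}

```text
t: 24.0
eef_pos: [467.8, -338.2, 30.7]
orientation: [0.524, 0.475, 0.524, -0.474]
wrist_force: [-3.0, 2.3, 14.3]
finger_gap: 0.331
```

>>> {"name": "carry_out", "arguments": {
  "motion": [
    [[0,0,0.03],[0,0,0],26],
    [[0,0,0.02],[0,0,0],28],
    [[0,0,0],[0,0,0],33],
    [[0,0,0],[0,0,0],40],
    [[0,0,0],[0,0,0],48],
    [[0,0,0],[0,0,0],48],
    [[0,0,0.3],[0,0,0],48],
    [[0,0,0.6],[0,0,0],48],
    [[0,0,0.6],[0,0,0],48],
    [[0,0,0.7],[0,0,0],48],
    [[0,1,0],[0,0,-1],48],
    [[0,1,0],[0,0,-1],48],
    [[0,1,0],[0,0,-1],48],
    [[0,1,0],[0,0,-1],48],
    [[0,1,0],[0,0,-1],48],
    [[0,1,0],[0,0,-1],48]
  ]
}}

```text
t: 25.6
eef_pos: [468.1, -187.1, 87.0]
orientation: [0.383, 0.595, 0.382, -0.594]
wrist_force: [1.0, 0.8, -0.0]
finger_gap: 0.563
```

```bash
python3 d.py 516 -70 75 -99.9; python3 -c "
from bench import *;import cv2;from h import *
cv2.imwrite('pics/s7.png',cv2.resize(camera('side')['img'][140:270,300:450],None,fx=5,fy=5)[:600])
i=camera('top')['img'];cv2.imwrite('pics/tt7.png',i)
crop(i,390,185,195,130,4,'t7.png')"
```

```text
t 25.60 pos [ 468.1 -187.1   87. ] yaw -24.5 gap 48.1 F [ 1.   0.8 -0. ] q7 0.12
shift units [ 1.92  4.69 -0.48] turn units [ 1.000e-02  2.000e-02 -1.508e+01] rows>= 15.1
```

View pics/t7.png

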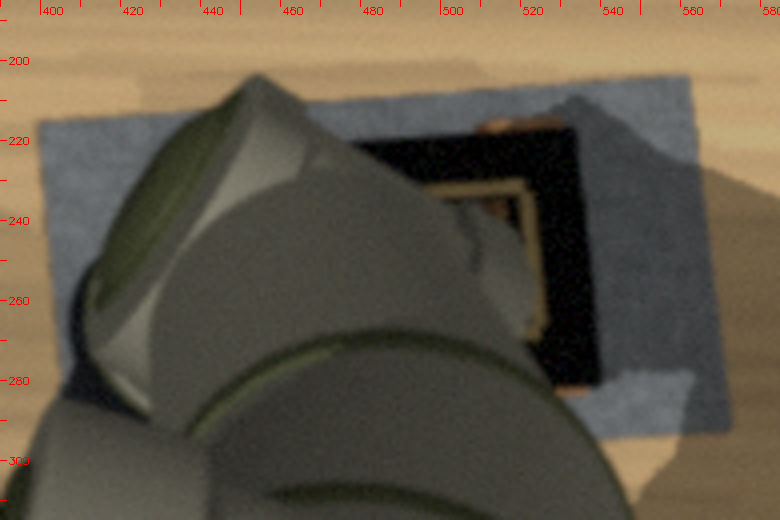

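View pics/s7.png

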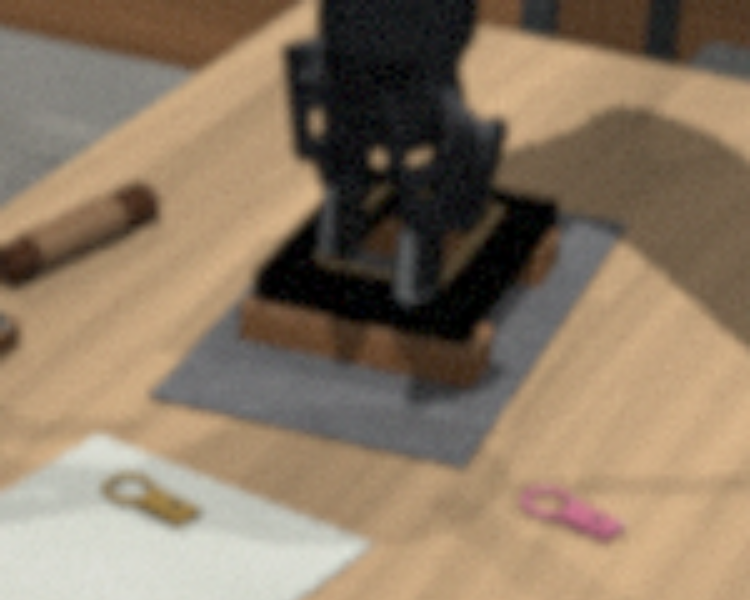

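The frame sits on both battens. Next is the ring.

>>> {"name": "carry_out", "arguments": {
  "motion": [
    [[0.12,0.31,0],[0,0,-1],30],
    [[0.12,0.31,0],[0,0,-1],30],
    [[0.12,0.31,0],[0,0,-1],30],
    [[0.12,0.31,0],[0,0,-1],30],
    [[0.12,0.31,0],[0,0,-1],30],
    [[0.12,0.31,0],[0,0,-1],30],
    [[0.12,0.31,0],[0,0,-1],30],
    [[0.12,0.31,0],[0,0,-1],30],
    [[0.12,0.31,0],[0,0,-1],30],
    [[0.12,0.31,0],[0,0,-1],30],
    [[0.12,0.31,0],[0,0,-1],30],
    [[0.12,0.31,0],[0,0,-1],30],
    [[0.12,0.31,0],[0,0,-1],30],
    [[0.12,0.31,-0.5],[0,0,-1],30],
    [[0.12,0.31,-0.8],[0,0,-1],30],
    [[0,0,-0.5],[0,0,0],30],
    [[0,0,0],[0,0,0],30],
    [[0,0,0],[0,0,0],30]
  ]
}}

```text
t: 27.5
eef_pos: [513.1, -72.4, 41.5]
orientation: [-0.058, 0.705, -0.057, -0.705]
wrist_force: [-0.3, -0.5, 0.7]
finger_gap: 0.355
```

```bash
python3 d.py 514.1 -70.1 4 -99.9; python3 -c "
from bench import *;import cv2;from h import *
i=camera('top')['img'];cv2.imwrite('pics/tt8.png',i)
crop(i,390,185,195,130,4,'t8.png')
cv2.imwrite('pics/s8.png',cv2.resize(camera('side')['img'][180:300,240:400],None,fx=5,fy=5))"
```

```text
t 27.50 pos [513.1 -72.4  41.5] yaw -99.3 gap 30.3 F [-0.3 -0.5  0.7] q7 -0.82
shift units [ 0.04  0.09 -1.5 ] turn units [-0.01  0.01 -0.12] rows>= 1.5
```

View pics/t8.png

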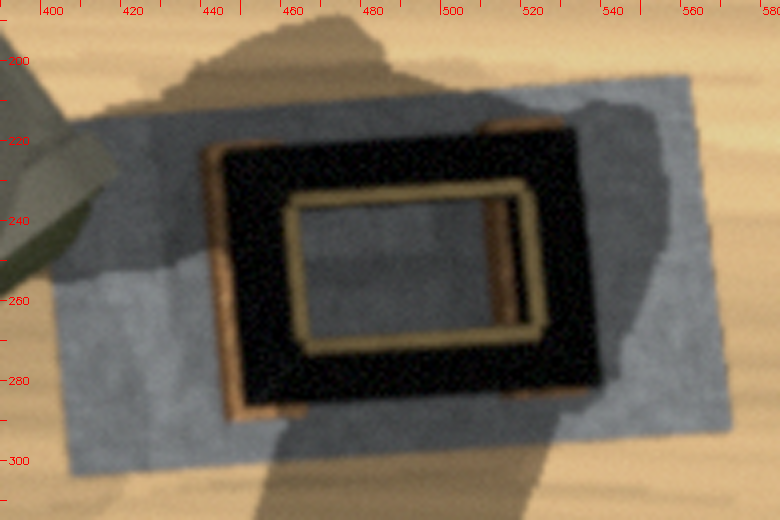

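View pics/s8.png

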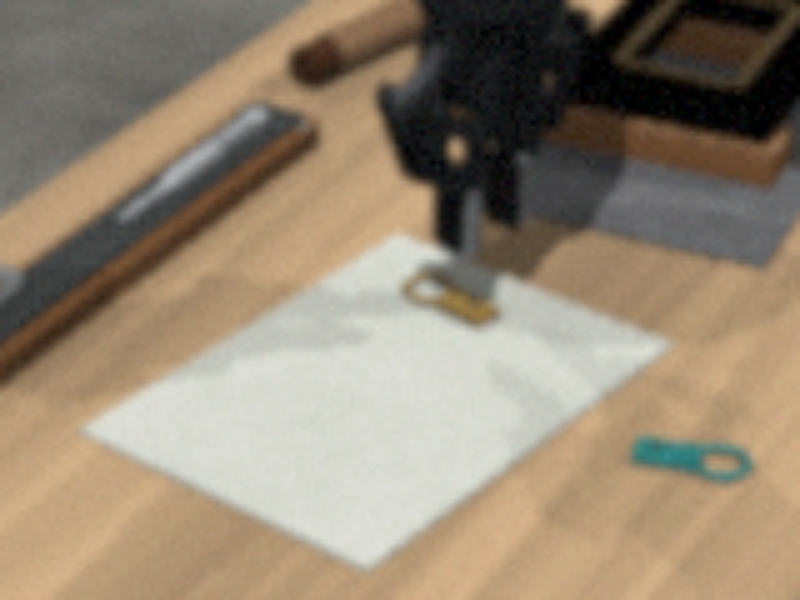

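Run:
```python
from bench import *
from h import *
c=camera("top")
w=px2w(c,np.array([(221,152),(575,128),(602,385),(245,404)])/4+[390,185],44)[:,:2]
e=[w[(i+1)%4]-w[i] for i in range(4)]
print(w.mean(0).round(1),[ "%.0f@%.1f"%(np.hypot(*v),np.degrees(np.arctan2(v[1],v[0]))) for v in e])
```

```text
[ 511.6 -331.1] ['162@-84.5', '118@-175.0', '161@94.8', '116@5.5']
```

>>> {"name": "carry_out", "arguments": {
  "motion": [
    [[0.04,0.05,-0.5],[0,0,-0.1],30],
    [[0,0,-0.5],[0,0,0],30],
    [[0,0,-0.3],[0,0,0],30],
    [[0,0,-0.15],[0,0,0],30],
    [[0,0,0],[0,0,0],30]
  ],
  "grip_force": 30
}}

```text
t: 28.15
eef_pos: [513.6, -70.9, 4.5]
orientation: [0.061, -0.704, 0.06, 0.705]
wrist_force: [0.3, 0.0, 1.3]
finger_gap: 0.353
```

```bash
python3 d.py 514.1 -70.1 4 -99.9
```

```text
t 28.15 pos [513.6 -70.9   4.5] yaw -99.8 gap 30.1 F [0.3 0.  1.3] q7 -0.78
shift units [ 0.02  0.03 -0.02] turn units [-0.   -0.   -0.02] rows>= 0.0
```

>>> {"name": "carry_out", "arguments": {
  "motion": [
    [[0,0,0],[0,0,0],8],
    [[0,0,0],[0,0,0],8],
    [[0,0,0],[0,0,0],8],
    [[0,0,0],[0,0,0],8],
    [[0,0,0.4],[0,0,0],8],
    [[0,0,0.8],[0,0,0],8],
    [[0,0,1],[0,0,0],8],
    [[0,0,1],[0,0,0],8]
  ]
}}

```text
t: 28.95
eef_pos: [513.5, -70.6, 85.3]
orientation: [0.06, -0.704, 0.06, 0.705]
wrist_force: [0.1, -0.0, -0.7]
finger_gap: 0.169
```

```bash
python3 d.py 554.4 -327.1 85 -84.6;  python3 -c "
from bench import *;import cv2;from h import *
cv2.imwrite('pics/s9.png',cv2.resize(camera('side')['img'][150:270,260:420],None,fx=5,fy=5))"
```

```text
t 28.95 pos [513.5 -70.6  85.3] yaw -99.8 gap 14.4 F [ 0.1 -0.  -0.7] q7 -0.90
shift units [ 1.640e+00 -1.026e+01 -1.000e-02] turn units [ 0.   -0.01  3.04] rows>= 10.3
```

View pics/s9.png

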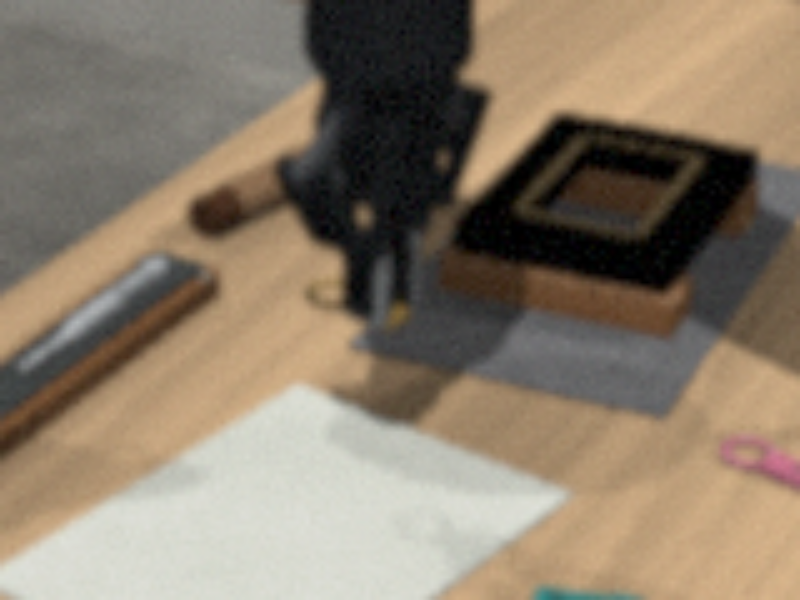

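The ring is gripped, with the gap at 14.4 mm and the loop showing level to the rear. I'll carry it over.

>>> {"name": "carry_out", "arguments": {
  "motion": [
    [[0.1,-0.5,0],[0,0,0.2],8],
    [[0.15,-0.95,0],[0,0,0.28],8],
    [[0.15,-0.95,0],[0,0,0.28],8],
    [[0.15,-0.95,0],[0,0,0.28],8],
    [[0.15,-0.95,0],[0,0,0.28],8],
    [[0.15,-0.95,0],[0,0,0.28],8],
    [[0.15,-0.95,0],[0,0,0.28],8],
    [[0.15,-0.95,0],[0,0,0.28],8],
    [[0.15,-0.95,0],[0,0,0.28],8],
    [[0.15,-0.95,0],[0,0,0.28],8],
    [[0.15,-0.95,0],[0,0,0.28],8],
    [[0.04,-0.26,0],[0,0,0],8],
    [[0,0,-0.5],[0,0,0],8],
    [[0,0,-0.5],[0,0,0],8],
    [[0,0,0],[0,0,0],8],
    [[0,0,0],[0,0,0],8]
  ]
}}

```text
t: 30.6
eef_pos: [554.4, -325.8, 58.6]
orientation: [-0.032, -0.706, -0.033, 0.707]
wrist_force: [0.7, 0.1, 0.4]
finger_gap: 0.17
```

```bash
python3 d.py 554.4 -327.1 46.8 -84.6;  python3 -c "
from bench import *;import cv2;from h import *
crop(camera('top')['img'],390,185,195,130,4,'t10.png')
cv2.imwrite('pics/s10.png',cv2.resize(camera('side')['img'][120:240,300:460],None,fx=5,fy=5))"
```

```text
t 30.60 pos [ 554.4 -325.8   58.6] yaw -84.7 gap 14.5 F [0.7 0.1 0.4] q7 -0.45
shift units [-0.   -0.05 -0.47] turn units [-0.01 -0.02  0.03] rows>= 0.5
```

View pics/s10.png

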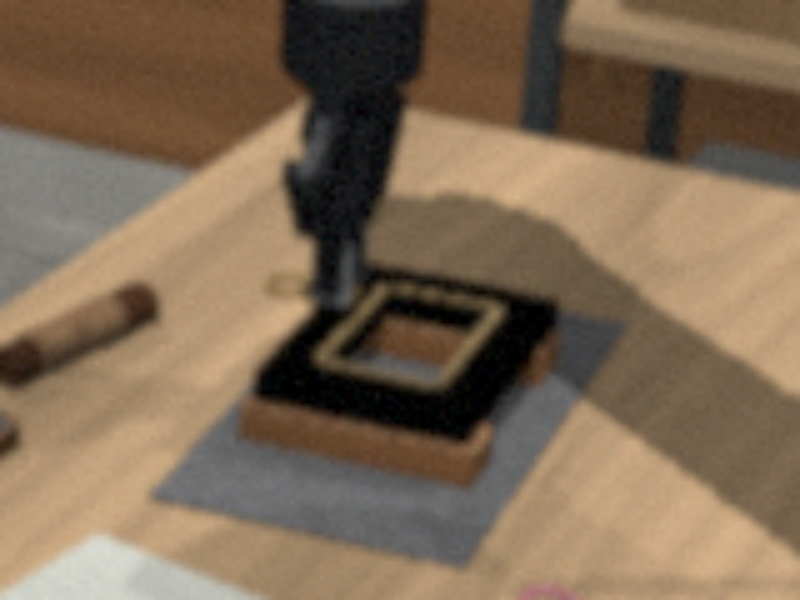

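View pics/t10.png

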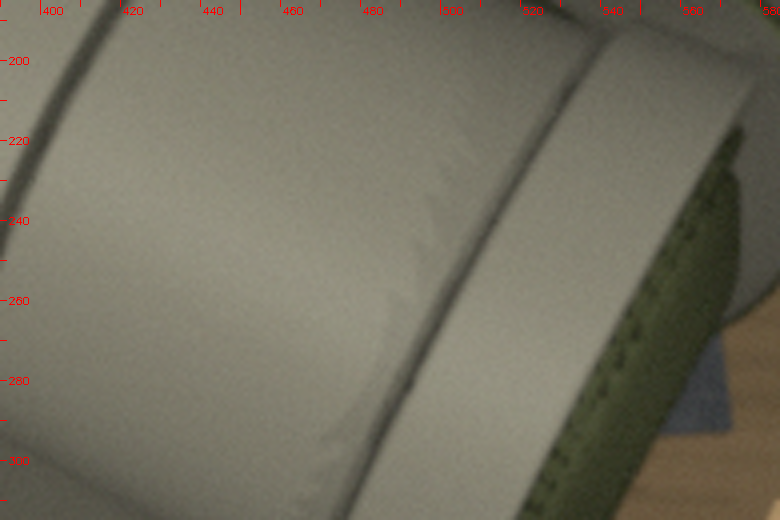

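>>> {"name": "carry_out", "arguments": {
  "motion": [
    [[0,-0.03,-0.25],[0,0,0],8],
    [[0,0,-0.15],[0,0,0],8],
    [[0,0,-0.06],[0,0,0],8],
    [[0,0,0],[0,0,0],8]
  ]
}}

```text
t: 31.1
eef_pos: [554.6, -327.8, 47.7]
orientation: [-0.032, -0.706, -0.032, 0.707]
wrist_force: [0.4, 0.7, 0.8]
finger_gap: 0.166
```

>>> {"name": "carry_out", "arguments": {
  "motion": [
    [[0,0,-0.02],[0,0,0],8],
    [[0,0,0],[0,0,0],8]
  ]
}}

```text
t: 31.3
eef_pos: [554.8, -327.9, 47.6]
orientation: [0.032, 0.706, 0.032, -0.706]
wrist_force: [0.1, 0.6, -0.1]
finger_gap: 0.172
```

>>> {"name": "carry_out", "arguments": {
  "motion": [
    [[0,0,-0.03],[0,0,0],8],
    [[0,0,0],[0,0,0],8]
  ]
}}

```text
t: 31.5
eef_pos: [554.8, -328.0, 47.1]
orientation: [0.032, 0.706, 0.032, -0.706]
wrist_force: [0.3, 0.4, 2.2]
finger_gap: 0.172
```

>>> {"name": "carry_out", "arguments": {
  "motion": [
    [[0,0,-0.02],[0,0,0],8],
    [[0,0,0],[0,0,0],8]
  ]
}}

```text
t: 31.7
eef_pos: [554.8, -328.0, 47.0]
orientation: [0.032, 0.707, 0.032, -0.706]
wrist_force: [-1.2, 1.8, 7.5]
finger_gap: 0.171
```

>>> {"name": "carry_out", "arguments": {
  "motion": [
    [[0,0,0.05],[0,0,0],14],
    [[0,0,0],[0,0,0],18],
    [[0,0,0],[0,0,0],24],
    [[0,0,0],[0,0,0],30],
    [[0,0,0],[0,0,0],30],
    [[0,0,0.4],[0,0,0],30],
    [[0,0,0.8],[0,0,0],30],
    [[0,0,0.8],[0,0,0],30],
    [[0.3,0.6,0],[0,0,1],30],
    [[0.3,0.6,0],[0,0,1],30],
    [[0.3,0.6,0],[0,0,1],30],
    [[0.3,0.6,0],[0,0,1],30],
    [[0.3,0.6,0],[0,0,1],30],
    [[0.3,0.6,0],[0,0,1],30],
    [[0.3,0.6,0],[0,0,1],30],
    [[0.3,0.6,0],[0,0,1],30],
    [[0.3,0.6,0],[0,0,1],30],
    [[0.3,0.6,0],[0,0,1],30],
    [[0.3,0.6,0],[0,0,1],30],
    [[0.3,0.6,0],[0,0,1],30]
  ]
}}

```text
t: 33.7
eef_pos: [645.1, -147.5, 98.3]
orientation: [-0.382, -0.595, -0.382, 0.595]
wrist_force: [-0.3, 0.6, -0.2]
finger_gap: 0.354
```

```bash
python3 d.py 687.3 -109.4 70 0.7;  python3 -c "
from bench import *;import cv2;from h import *
i=camera('top')['img'];crop(i,390,185,195,130,4,'t11.png')
cv2.imwrite('pics/s11.png',cv2.resize(camera('side')['img'][120:270,260:460],None,fx=4,fy=4))"
```

```text
t 33.70 pos [ 645.1 -147.5   98.3] yaw -24.6 gap 30.2 F [-0.3  0.6 -0.2] q7 -0.01
shift units [ 1.69  1.53 -1.13] turn units [0.01 0.01 5.06] rows>= 5.1
```

View pics/t11.png

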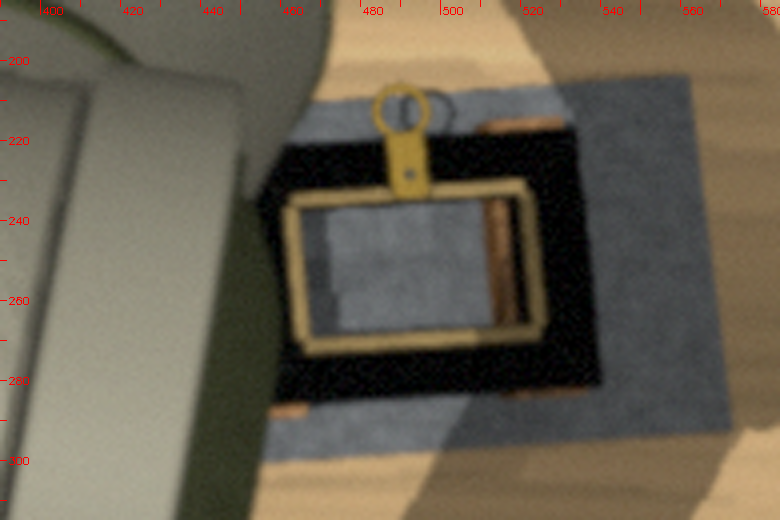

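View pics/s11.png

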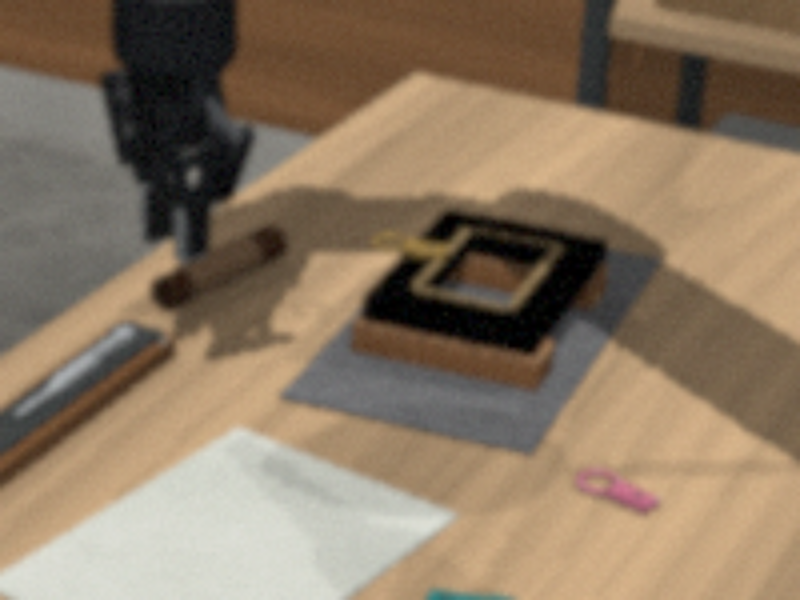

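Run:
```python
from bench import *
from h import *
c=camera("top")
r=px2w(c,np.array([(411.5,197),(400,84)])/4+[390,185],49.5)[:,:2];d=r[1]-r[0];L=np.hypot(*d)
p=r[0]+d/L*14; print("ring",r,L,np.degrees(np.arctan2(d[1],d[0])),p)
a=np.radians(5.3);v=p-[511.6,-331.1];print(v@[np.cos(a),np.sin(a)],v@[-np.sin(a),np.cos(a)])
```

```text
ring [[ 542.8904265  -330.35121134]
 [ 595.01299326 -325.37252692]] 52.35980581046335 5.456269577869294 [ 556.82699336 -329.02000736]
45.22576445889616 -2.106543903035569
```

>>> {"name": "carry_out", "arguments": {
  "motion": [
    [[0.33,0.3,0],[0,0,1],30],
    [[0.33,0.3,0],[0,0,1],30],
    [[0.33,0.3,0],[0,0,1],30],
    [[0.33,0.3,0],[0,0,1],30],
    [[0.33,0.3,-0.5],[0,0,1],30],
    [[0,0,-0.6],[0,0,0],30],
    [[0,0,0],[0,0,0],30],
    [[0,0,0],[0,0,0],30]
  ]
}}

```text
t: 34.65
eef_pos: [684.8, -111.8, 69.5]
orientation: [-0.5, -0.499, -0.5, 0.501]
wrist_force: [-0.8, 0.3, 0.9]
finger_gap: 0.347
```

```bash
python3 d.py 687.3 -109.4 24 0.7;  python3 -c "
from bench import *;import cv2;from h import *
cv2.imwrite('pics/s12.png',cv2.resize(camera('side')['img'][150:270,200:360],None,fx=5,fy=5))"
```

```text
t 34.65 pos [ 684.8 -111.8   69.5] yaw -0.0 gap 29.6 F [-0.8  0.3  0.9] q7 0.24
shift units [ 0.1   0.1  -1.82] turn units [ 0.01 -0.02  0.15] rows>= 1.8
```

View pics/s12.png

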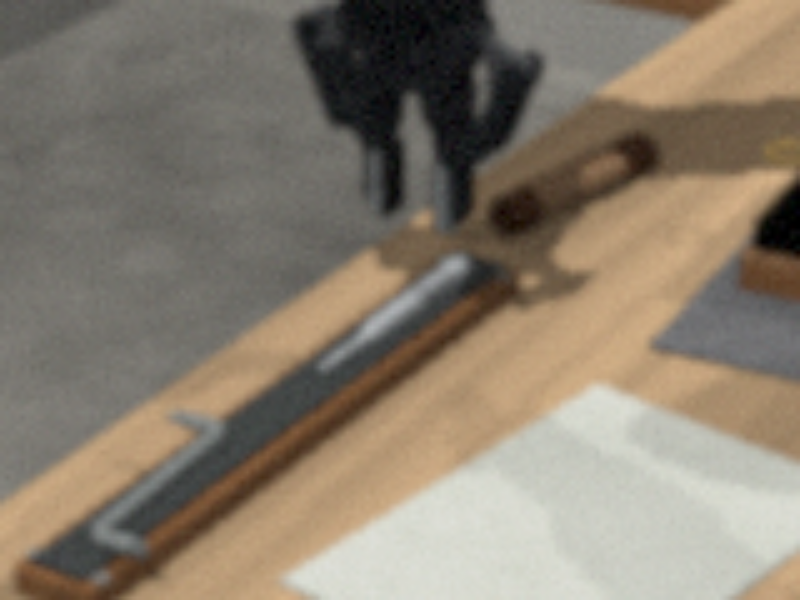

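The ring sits right: 45.2 mm to the rear, −2.1 mm along the side, and aligned. The fingers are now above the punch, so I descend.

>>> {"name": "carry_out", "arguments": {
  "motion": [
    [[0.08,0.05,-0.5],[0,0,0.12],30],
    [[0,0,-0.6],[0,0,0],30],
    [[0,0,-0.4],[0,0,0],30],
    [[0,0,-0.2],[0,0,0],30],
    [[0,0,-0.1],[0,0,0],30],
    [[0,0,0],[0,0,0],30]
  ],
  "grip_force": 40
}}

```text
t: 35.3
eef_pos: [687.8, -109.2, 24.6]
orientation: [0.503, 0.496, 0.504, -0.497]
wrist_force: [-0.4, -0.6, 0.1]
finger_gap: 0.35
```

```bash
python3 d.py 687.3 -109.4 24 0.7;  python3 -c "
from bench import *;import cv2;from h import *
cv2.imwrite('pics/s13.png',cv2.resize(camera('side')['img'][150:270,200:360],None,fx=5,fy=5))"
```

```text
t 35.30 pos [ 687.8 -109.2   24.6] yaw 0.8 gap 29.9 F [-0.4 -0.6  0.1] q7 0.25
shift units [-0.02 -0.01 -0.02] turn units [ 0.   -0.01 -0.02] rows>= 0.0
```

View pics/s13.png

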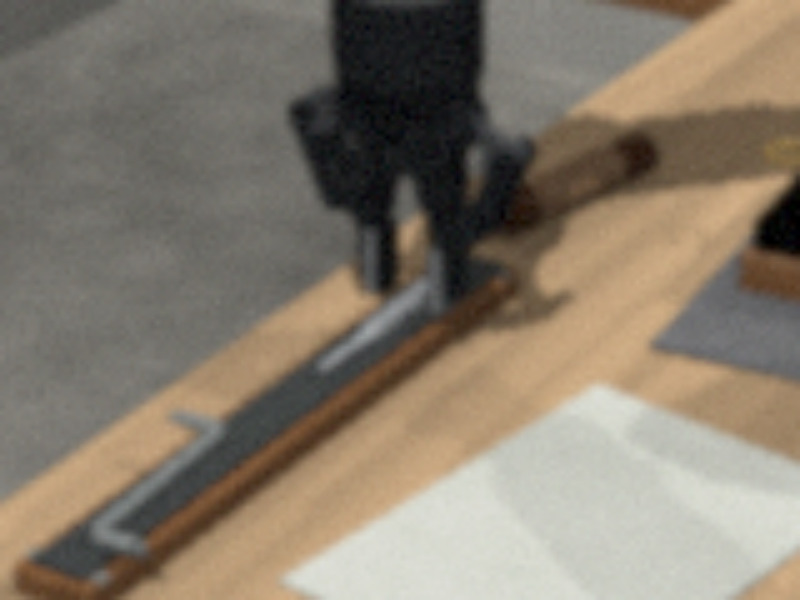

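>>> {"name": "carry_out", "arguments": {
  "motion": [
    [[0,0,-0.04],[0,0,0],30],
    [[0,0,0],[0,0,0],4],
    [[0,0,0],[0,0,0],4],
    [[0,0,0],[0,0,0],4],
    [[0,0,0],[0,0,0],4],
    [[0,0,0.3],[0,0,0],4],
    [[0,0,0.8],[0,0,0],4],
    [[0,0,1],[0,0,0],4],
    [[0,0,1],[0,0,0],4],
    [[0,0,0.5],[0,0,0],4]
  ]
}}

```text
t: 36.35
eef_pos: [688.8, -109.4, 116.4]
orientation: [0.504, 0.497, 0.503, -0.496]
wrist_force: [0.7, 0.1, -0.4]
finger_gap: 0.097
```

```bash
python3 d.py 505.8 -457.2 110 -84.5;  python3 -c "
from bench import *;import cv2;from h import *
cv2.imwrite('pics/s14.png',cv2.resize(camera('side')['img'][150:270,200:360],None,fx=5,fy=5))"
```

```text
t 36.35 pos [ 688.8 -109.4  116.4] yaw 0.8 gap 8.3 F [ 0.7  0.1 -0.4] q7 0.24
shift units [ -7.32 -13.91  -0.26] turn units [  0.02   0.02 -17.06] rows>= 17.1
```

View pics/s14.png

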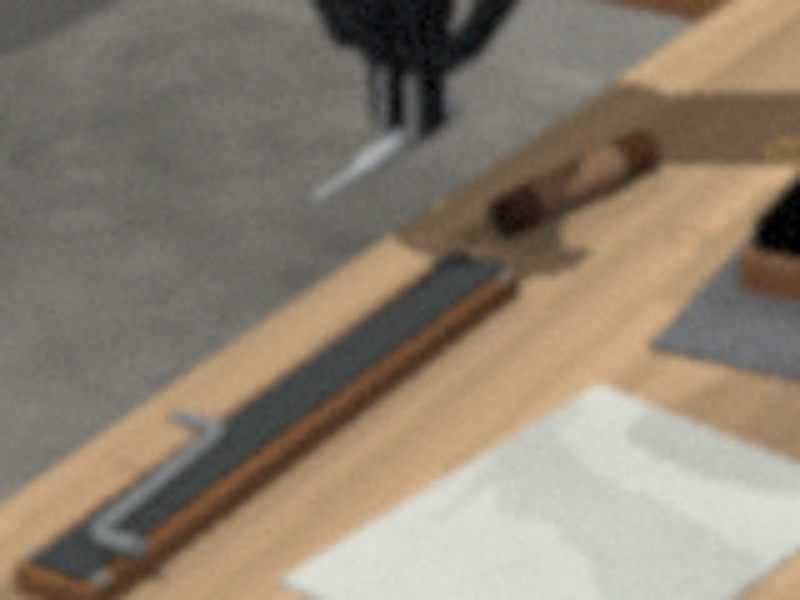

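The punch is held and parallel to the strip. I'll carry it to the right of the frame while turning it.

>>> {"name": "carry_out", "arguments": {
  "motion": [
    [[-0.2,-0.4,0],[0,0,-0.5],4],
    [[-0.4,-0.8,0],[0,0,-0.97],4],
    [[-0.42,-0.8,0],[0,0,-0.97],4],
    [[-0.42,-0.8,0],[0,0,-0.97],4],
    [[-0.42,-0.8,0],[0,0,-0.97],4],
    [[-0.42,-0.8,0],[0,0,-0.97],4],
    [[-0.42,-0.8,0],[0,0,-0.97],4],
    [[-0.42,-0.8,0],[0,0,-0.97],4],
    [[-0.42,-0.8,0],[0,0,-0.97],4],
    [[-0.42,-0.8,0],[0,0,-0.97],4],
    [[-0.42,-0.8,0],[0,0,-0.97],4],
    [[-0.42,-0.8,0],[0,0,-0.97],4],
    [[-0.42,-0.8,0],[0,0,-0.97],4],
    [[-0.42,-0.8,0],[0,0,-0.97],4],
    [[-0.42,-0.8,0],[0,0,-0.97],4],
    [[-0.42,-0.8,0],[0,0,-0.97],4],
    [[-0.42,-0.8,0],[0,0,-0.97],4],
    [[-0.42,-0.8,0],[0,0,-0.97],4],
    [[0,0,0],[0,0,0],4],
    [[0,0,0],[0,0,0],4]
  ]
}}

```text
t: 38.4
eef_pos: [503.6, -459.3, 112.6]
orientation: [-0.035, -0.705, -0.036, 0.707]
wrist_force: [0.3, 1.7, 0.3]
finger_gap: 0.098
```

```bash
python3 d.py 505.8 -457.2 30 -84.5
```

```text
t 38.40 pos [ 503.6 -459.3  112.6] yaw -84.2 gap 8.3 F [0.3 1.7 0.3] q7 -0.32
shift units [ 0.09  0.08 -3.31] turn units [-0.01 -0.02 -0.05] rows>= 3.3
```

>>> {"name": "carry_out", "arguments": {
  "motion": [
    [[0.06,0.06,-0.5],[0,0,-0.05],4],
    [[0,0,-0.9],[0,0,0],4],
    [[0,0,-0.9],[0,0,0],4],
    [[0,0,-0.7],[0,0,0],4],
    [[0,0,-0.3],[0,0,0],4],
    [[0,0,0],[0,0,0],4],
    [[0,0,0],[0,0,0],4]
  ]
}}

```text
t: 39.1
eef_pos: [506.7, -457.9, 31.9]
orientation: [0.035, 0.706, 0.034, -0.706]
wrist_force: [-0.0, -0.4, -1.0]
finger_gap: 0.096
```

```bash
python3 d.py 505.8 -457.2 7.6 -84.5;  python3 -c "
from bench import *;import cv2;from h import *
i=camera('top')['img'];crop(i,390,185,195,130,4,'t15.png')
cv2.imwrite('pics/s15.png',cv2.resize(camera('side')['img'][120:240,310:470],None,fx=5,fy=5))"
```

```text
t 39.10 pos [ 506.7 -457.9   31.9] yaw -84.4 gap 8.2 F [-0.  -0.4 -1. ] q7 -0.27
shift units [-0.03  0.03 -0.97] turn units [ 0.    0.   -0.02] rows>= 1.0
```

View pics/s15.png

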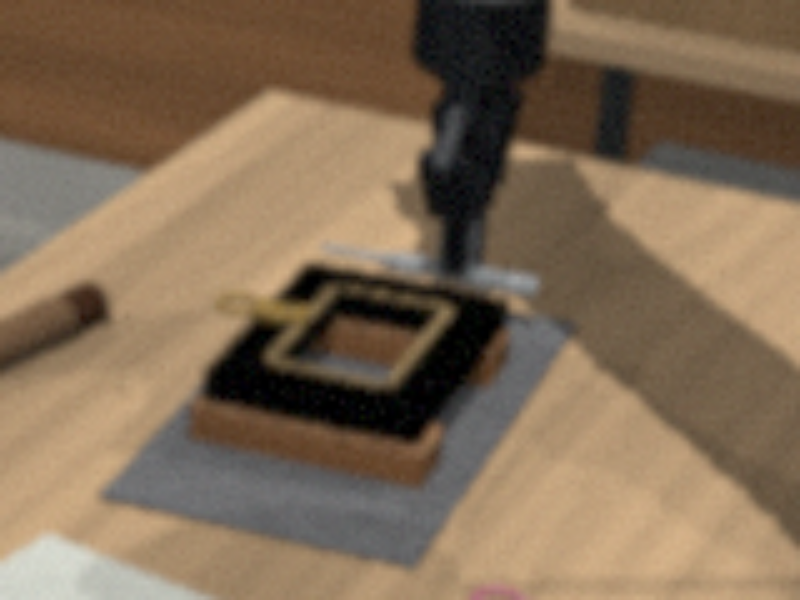

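View pics/t15.png

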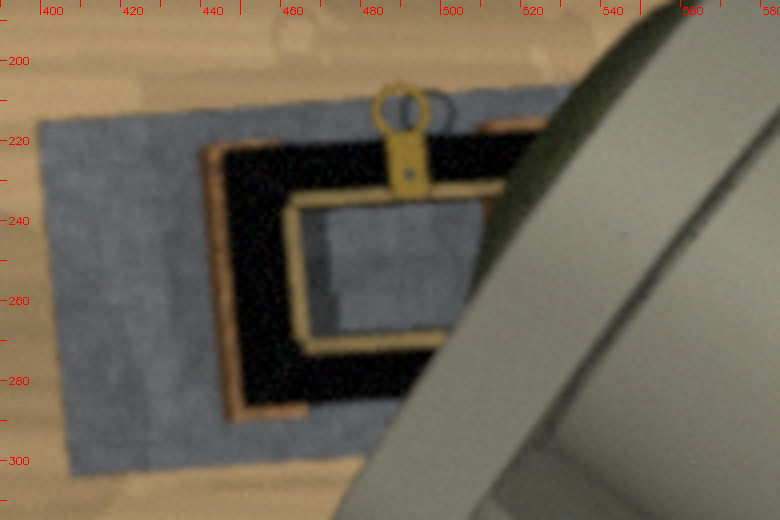

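The punch is level, with its tip to the rear (325,245 in the crop), and it is beyond the frame. I'll lower it until it touches.

>>> {"name": "carry_out", "arguments": {
  "motion": [
    [[0,0,-0.4],[0,0,0],4],
    [[0,0,-0.35],[0,0,0],4],
    [[0,0,-0.15],[0,0,0],4],
    [[0,0,-0.04],[0,0,0],4],
    [[0,0,0],[0,0,0],4]
  ]
}}

```text
t: 39.7
eef_pos: [506.2, -457.2, 8.4]
orientation: [-0.034, -0.706, -0.035, 0.706]
wrist_force: [-1.7, 4.0, 8.9]
finger_gap: 0.096
```

>>> {"name": "carry_out", "arguments": {
  "motion": [
    [[0,0,-0.03],[0,0,0],4],
    [[0,0,0],[0,0,0],4]
  ]
}}

```text
t: 39.9
eef_pos: [506.3, -457.2, 8.4]
orientation: [0.034, 0.706, 0.035, -0.706]
wrist_force: [-3.4, 4.1, 16.3]
finger_gap: 0.102
```

Contact. I'll release, retract upward, and clear the view.

>>> {"name": "carry_out", "arguments": {
  "motion": [
    [[0,0,0.06],[0,0,0],8],
    [[0,0,0],[0,0,0],16],
    [[0,0,0],[0,0,0],24],
    [[0,0,0],[0,0,0],24],
    [[0,0,0.4],[0,0,0],24],
    [[0,0,0.8],[0,0,0],24],
    [[0,0,1],[0,0,0],24],
    [[0,0,1],[0,0,0],24],
    [[0,0,1],[0,0,0],24],
    [[0,0,1],[0,0,0],24],
    [[0,1,0.3],[0,0,0],24],
    [[0,1,0],[0,0,0],24],
    [[0,1,0],[0,0,0],24],
    [[0,1,0],[0,0,0],24],
    [[0,1,0],[0,0,0],24],
    [[0,1,0],[0,0,0],24],
    [[0,1,0],[0,0,0],24],
    [[0,1,0],[0,0,0],24],
    [[0,1,0],[0,0,0],24],
    [[0,1,0],[0,0,0],24]
  ]
}}

```text
t: 41.9
eef_pos: [506.5, -206.7, 146.9]
orientation: [0.034, 0.706, 0.034, -0.706]
wrist_force: [-0.2, 0.1, -0.3]
finger_gap: 0.287
```

>>> {"name": "carry_out", "arguments": {
  "motion": [
    [[0,1,0],[0,0,0],24],
    [[0,1,0],[0,0,0],24],
    [[0,1,0],[0,0,0],24],
    [[0,1,0],[0,0,0],24],
    [[0,1,0],[0,0,0],24],
    [[0,1,0],[0,0,0],24],
    [[0,1,0],[0,0,0],24],
    [[0,1,0],[0,0,0],24],
    [[0,0.5,0],[0,0,0],24],
    [[0,0,0],[0,0,0],24]
  ]
}}

```text
t: 42.9
eef_pos: [506.6, 6.4, 146.5]
orientation: [0.035, 0.706, 0.036, -0.706]
wrist_force: [-0.3, -1.1, 0.1]
finger_gap: 0.276
```

```bash
python3 d.py;  python3 -c "
from bench import *;import cv2;from h import *
i=camera('top')['img'];cv2.imwrite('pics/tt16.png',i);crop(i,390,185,195,130,4,'t16.png')
cv2.imwrite('pics/s16.png',camera('side')['img'])"
```

```text
t 42.90 pos [506.6   6.4 146.5] yaw -84.2 gap 23.6 F [-0.3 -1.1  0.1] q7 -0.96
```

View pics/t16.png

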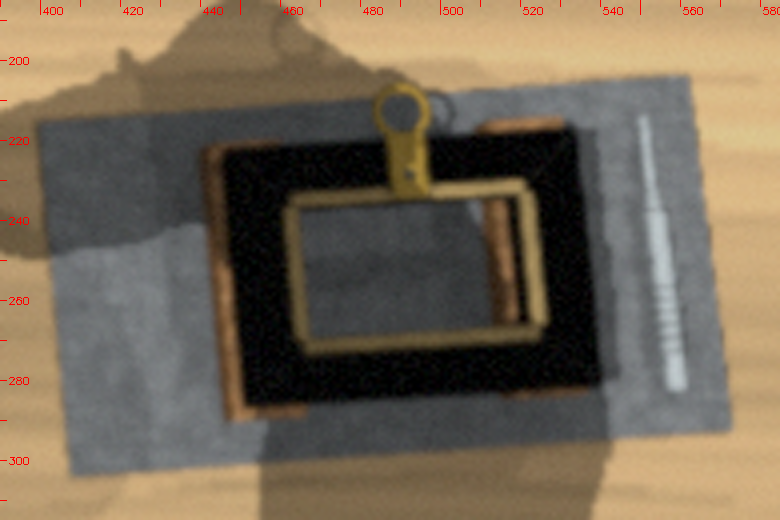

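View pics/s16.png

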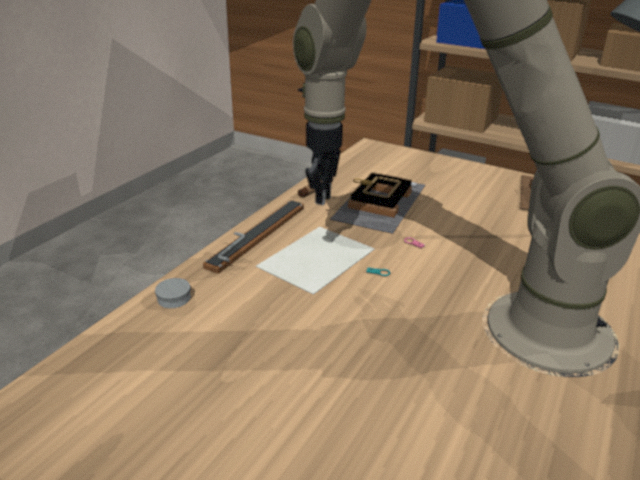

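View pics/tt16.png

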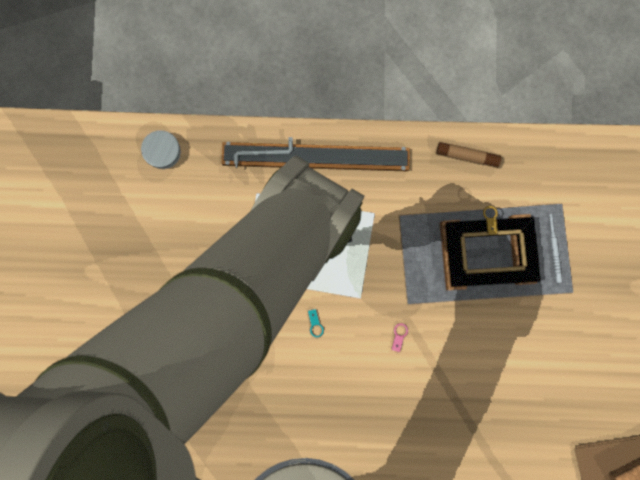

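Run:
```python
from bench import *
from h import *
c=camera("top"); s=np.array([390,185])
f=px2w(c,np.array([(221,152),(575,128),(602,385),(245,404)])/4+s,44)[:,:2]
m=px2w(c,np.array([(39,121),(689,76),(732,430),(71,474)])/4+s,4)[:,:2]
def yaw(w): d=(w[0]+w[1]-w[2]-w[3]); return np.arctan2(d[1],d[0])
a=yaw(f);ux=np.array([np.cos(a),np.sin(a)]);uy=np.array([-ux[1],ux[0]]);fc=f.mean(0)
print("frame-mat",fc-m.mean(0),"yaw diff",np.degrees(a-yaw(m)))
for n,p,z,k in(("ring",[(411.5,197),(400,84)],49.5,14),("punch",[(677,390),(643,116)],10,65)):
    r=px2w(c,np.array(p)/4+s,z)[:,:2];d=r[1]-r[0];L=np.hypot(*d);v=r[0]+d/L*k-fc
    print(n,"len",L,"in frame",v@ux,v@uy,"ang",np.degrees(np.arctan2(d[1],d[0])-a))
```

```text
frame-mat [-0.27954326 -1.71905362] yaw diff -0.4040765536662919
ring len 52.35980581046335 in frame 45.25006862795761 -2.060861902967009 ang 0.18893226530971088
punch len 129.6586225564838 in frame 2.202215737576365 -126.91412832573192 ang 0.6418735962197221
```

Everything is well within tolerance, and the bystanders show at the same pixels as at the start. I'm handing in.

```bash
python3 -c "
from bench import *
print(finish_job())"
```

```text
the job is handed in; nothing more can be done
None
```

The job is handed in after about 43 s of robot time. The two battens are on the mat, with the frame lowered onto them until it touched and then released. The ring is on the frame's rear side, and the punch is on the mat to the right. `finish_job()` reports no verdict, so these camera measurements are my only check:

| Item | Last measurement |
|---|---|
| Frame | under 2 mm from the mat centre, 0.4° off square with the mat |
| Battens | within 2 mm and about 1° of target, measured before the frame went on; their visible ends had not moved in the last picture |
| Ring | plate 45 mm to the rear and 2 mm off mid-side; loop 0.2° off straight rear |
| Punch | 127 mm right of the frame centre (about 42 mm clear), 2 mm off mid-side, 0.6° off parallel, tip to the rear |
| Offset screwdriver, dowel, tin | at the same places in the pictures as at the start |

The gripper is open and well clear of everything. I judged the frame's level by eye from the side view, by the contact height and by the fit of its top corners, not by a direct height measurement. No check failed or disagreed.

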